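Dry-fit two socket-weld pipe spools

ROBOT

A 6-joint arm with a two-finger parallel gripper is mounted at the origin on the work surface. World frame = base frame: x ahead of the robot, y to its left, z up, the work surface at z = 0. Lengths are in m, angles in degrees, forces in N, time in s.
With the tool pointing down it reaches from about 0.375 to 0.9 m from the base axis. Payload 3.1 kg.
Tool frame: the origin (TCP) lies midway between the tips of the shut fingers; the grasp point (between the pads) lies 19 mm behind it; z points along the fingers, y is the direction in which the jaws open and shut (so a half turn about z gives the same grasp; the last joint's range is limited). The gripper opens to 87 mm and grips with 3 to 60 N. Pads are 19 mm wide; open, the fingers measure 117 mm over their backs; the gripper's body (75 mm by 190 mm) begins 51 mm behind the grasp point.
Start: joints at [63.627, 30.224, 82.088, -0, 67.689, -10.227], TCP at [0.174, 0.6, 0.193] pointing down, gripper open.
Joint ranges: [-176.69, 176.69], [-43.24, 126.21], [12.49, 139.97], [-82, 262], [0, 151.66], [-163.58, 163.58]. Speed limits (degrees/s): [159.86, 159.86, 180, 180, 180, 180].

INTERFACE

Orientations are given as a 3x3 rotation matrix whose columns are the frame's x, y, z axes.
In Python, from rig import status, vision, bot, models gives the robot as it stands.
- The arm moves only by the tool send_rows, never from a script. Its argument "moves" is a list of rows, each a list of 7 numbers: the shift along the tool's x, y, z in units of 25 mm (1.0 is 25 mm), then the turn, a rotation vector about the tool's x, y, z in units of 10 degrees (1.0 is 10 degrees), then the closure, from -1 (fully open) to 1 (shut), so that 0 is half open. In form: [[dx, dy, dz, rx, ry, rz, hand], ...]. A call has 1 to 12 rows; each row shifts and turns the commanded pose from where the row before left it, along the tool's axes as they then stand; what a row does not reach is not made up. A row lasts 1/8 s, in which the tool goes at most 62.5 mm and 10.7 degrees, less where a joint would pass 70% of its speed; a pose out of reach is approached as far as the arm can. A call is refused whole if a number of a shift passes 1 or a number of a turn 1, either way. A call with a gripper value outside its range is refused whole. The fingers move at their own pace and stop on an object; the grip force is fixed at half the most. Time passes only in rows, so rows that do not move let the fingers close. It gives the time, the measured TCP pose, the force and the opening at its end, in the units of the state.
- status.read_state(): the state, without advancing time (a new reading comes with each control period).
- vision.capture(name): name is "scene" or "top" or "wrist"; returns a dict with "img" (384x512x3 uint8, red, green, blue), "depth" (384x512 float32, m along the optical axis (not along the pixel's ray), 0 where there is no reading), "fx", "fy", "cx", "cy" (pixels), "pose" (4x4, takes a point from camera to world coordinates); the wrist camera has in their place "hand_eye" (4x4, takes a point from camera to tool coordinates, whose origin is the TCP and whose axes are the flange's). Camera axes: x right, y up, looking along -z (the intrinsics and any distortion apply to the point x, -y, -z); pixel columns grow to the right and rows downward; lengths in m; the calibration is good to about 2 mm. A picture is of the moment at which its call begins: read the wrist's pose just before it.
- bot.hand_in(): hands the job in, once; it reports no verdict.
Trained networks look in the newest picture that a camera, given by its name, has taken for a name from the list of things; names that differ only in an ending like _2 or _b are one class to them, and where a whole thing is asked for, a point or a joint stands for the part that bears it (a point fixed in the world has none). Each returns a list of dicts, best first, with "confidence" (0 to 1); they miss things now and then, are a little off and sometimes report something else, mostly with a low value. They report only what shows in the picture. A call takes as long as a camera call. They do not tell look-alikes from the thing itself.
- models.masks_of(camera, name): "mask" (384x512 bool, what is visible of it) and "extent" ([left, top, right, bottom] in pixels, round what is visible of it).
- models.landmark_of(camera, name): "point" ([column, row] in pixels: a listed point, or the origin of a listed thing).
The state is a dict: "time_s": time; "joint_positions": joint angles; "qvel": joint speeds; "tau": joint torques, N m; "position": TCP position; "tcp_rot": TCP orientation; "force": force on the tool from outside, world axes, zero at the start; "moment": the same for the moment, N m; "opening": opening from 0.0 (shut) to 1.0 (fully open).
Only numpy, scipy, OpenCV 4.12 (cv2) and the standard library are available. Lean on these libraries where they do the work, as an engineer would, in place of code of your own. Each camera call takes 0.05 s, during which the arm holds its last target.

TASK

Dry-fit the two pipe spools on the bench, ready for tacking, each part upright and fully home in its socket and left standing free. On the wide-bore flange build the reducing spool: the wide rusty pipe, then the blue reducing coupling over its top end, wide end down, then the short yellow pipe in the coupling's top; in the narrow-bore flange stand the long black pipe and put the green cap over its top end. Don't disturb the hammer, the wire brush or the red magnet.

Things in the scene. Friction and masses are not known exactly. Their poses are not given: they have to be found in the camera images.
- wide_flange: Wide-bore flange, bare grey steel, fixed to the bench, hub up. Disc 127 mm across, 14 mm thick; hub 66 mm across, its face 22 mm above the bench; in it an open socket 51 mm across, floor 8 mm above the bench. Two orange magnets hold its rim at its own +x and -x sides (94 mm from the axis at most, 36 mm high). Origin on the axis at bench level, z up.
- narrow_flange: Narrow-bore flange, bare grey steel, fixed to the bench, hub up. Disc 108 mm across, 12 mm thick; hub 50 mm across, its face 20 mm above the bench; in it an open socket 37 mm across, floor 6 mm above the bench. Two orange magnets hold its rim at its own +x and -x sides (84 mm from the axis at most, 36 mm high). Origin on the axis at bench level, z up.
- wide_pipe: Standing upright; origin at the centre of its underside, z up along its axis. Wide pipe piece, rust brown, 48 mm outside diameter, 90 mm tall, open bore, both ends alike with a 2 mm bevel on the outside. Fits the 51 mm sockets. About 0.5 kg.
- reducer: Reducing coupling, blue, about 0.6 kg, 52 mm tall, standing wide end down: body 62 mm across up to 25 mm, cone to 31 mm, then a neck 46 mm across up to 52 mm. Underside socket 51 mm across, 14 mm deep; top socket 37 mm across, 14 mm deep (floor 38 mm above the origin). Origin at the centre of its underside, z up along its axis.
- short_pipe: Standing upright; origin at the centre of its underside, z up along its axis. Short narrow pipe piece, yellow, 34 mm outside diameter, 70 mm tall, open bore, both ends alike with a 2 mm bevel on the outside. Fits the 37 mm sockets. About 0.23 kg.
- long_pipe: Standing upright; origin at the centre of its underside, z up along its axis. Long narrow pipe piece, near-black, 34 mm outside diameter, 120 mm tall, open bore, both ends alike with a 2 mm bevel on the outside. Fits the 37 mm sockets. About 0.4 kg.
- cap: Standing upright; origin at the centre of its underside, z up along its axis. Pipe cap, painted green, 46 mm across, 34 mm tall, closed crown up (the last 6 mm bevelled to 36 mm across). Its underside has a socket 37 mm across and 14 mm deep. About 0.28 kg.
- chipping_hammer: Chipping hammer with a coil-spring handle, lying on the bench; not to be disturbed. 210 mm long, up to 26 mm high, its head a cross piece 150 mm wide. Origin at bench level where handle meets shank; the handle runs 150 mm along its -x, the head is at +50 mm x and lies along y.
- wire_brush: Wooden wire brush lying on its side, 270 mm long, 50 mm wide, 20 mm high; not to be disturbed. Origin at bench level near its middle, handle along -x, bristles on its +y side.
- magnet: Flat hexagonal welding magnet, red plates with a black core, 94 mm across and 16 mm high, lying on the bench; not to be disturbed. Origin at the centre of its underside.
Not all that is in view belongs to the job. There is more than one size of the short_pipe; the job needs the larger. Leave any white look-alike of the wide_pipe alone.

How it is judged (in metres and radians):
At the end, for the whole second after the job is handed in: Both spools stand as asked: each part within 3 mm of its fully seated height in or on the part below, axes within 5 mm, within 0.06 rad of upright, released and at rest (z of wide_pipe in the frame of wide_flange between 0.005 and 0.011 m and horizontal distance between wide_pipe and wide_flange below 0.005 m and angle between each of wide_pipe, reducer, short_pipe, long_pipe, cap's own z axis and vertical below 0.06 rad and z of reducer in the frame of wide_pipe between 0.073 and 0.079 m and horizontal distance between reducer and wide_pipe below 0.005 m and z of short_pipe in the frame of reducer between 0.035 and 0.041 m and horizontal distance between short_pipe and reducer below 0.005 m and z of long_pipe in the frame of narrow_flange between 0.003 and 0.009 m and horizontal distance between long_pipe and narrow_flange below 0.005 m and z of cap in the frame of long_pipe between 0.103 and 0.109 m and horizontal distance between cap and long_pipe below 0.005 m and linear speed of each of wide_pipe, reducer, short_pipe, long_pipe, cap below 0.02 m/s and angular speed of each of wide_pipe, reducer, short_pipe, long_pipe, cap below 0.2 rad/s); the robot touches nothing.
It fails at once if the hammer is disturbed (moved more than 30 mm) (distance of chipping_hammer from where it was at the start of the episode above 0.03 m).
It fails at once if the wire brush is disturbed (moved more than 30 mm) (distance of wire_brush from where it was at the start of the episode above 0.03 m).
It fails at once if the welding magnet is disturbed (moved more than 30 mm) (distance of magnet from where it was at the start of the episode above 0.03 m).
It also fails if it takes over 141 s, if anything falls off the work surface, if the arm or the gripper's body presses on something with over 40 N, if the wrist force passes 120 N, or if a joint passes its speed limit or range.

## Working session

There is one attempt and no reset: what is moved stays moved. The work goes in short steps, Python scripts to look and compute and a tool call to move; the robot and the scene stay as the last step left them, time stands still between calls to the robot, and variables do not carry over. Pictures are saved under pics/ and viewed, and the job is handed in when it is done.

Besides the shell and the picture viewer there is one more tool, called after "Emit:" as name(argument=value, ...) on one line, values as JSON. send_rows: Moves the arm, as the interface text tells. Its arguments: {"type":"object","properties":{"moves":{"type":"array"}},"required":["moves"]}

```bash
mkdir -p pics; ls
python3 - <<'E'
from rig import status, vision, bot, models
import cv2
print(status.read_state())
for n in ["scene","top","wrist"]:
    c=vision.capture(n)
    cv2.imwrite(f"pics/{n}0.png",c["img"][:,:,::-1])
    print(n,c["fx"],c["fy"],c["cx"],c["cy"],c.get("pose",c.get("hand_eye")),c.keys())
E
```

```text
pics
{'time_s': 0.0, 'joint_positions': array([ 6.36255344e+01,  3.02791114e+01,  8.21566259e+01, -4.11265669e-04,
        6.76879551e+01, -1.02282732e+01]), 'qvel': array([-0.06234651,  0.04646637, -0.0350663 , -0.00076846, -0.04791005,
        0.09609428]), 'tau': array([ 2.79090364e-05, -4.40052581e+01, -1.76584715e+01,  6.33656234e-02,
        5.83838322e-02, -1.67370699e-04]), 'position': array([0.17343191, 0.59962983, 0.19176881]), 'tcp_rot': array([[-9.60555849e-01,  2.78085514e-01, -9.53084185e-04],
       [ 2.78086892e-01,  9.60553969e-01, -1.93707423e-03],
       [ 3.76816515e-04, -2.12570820e-03, -9.99997670e-01]]), 'force': array([ 0.43741497, -0.58041426, -0.07406803]), 'moment': array([ 0.00114581,  0.0072266 , -0.04202131]), 'opening': 0.9959874552025202}
scene 452.91168738890525 452.91168738890525 246.4800943937315 195.64892294417325 [[-0.68045785 -0.41280635  0.60544862  1.2764269 ]
 [ 0.73266939 -0.36844947  0.57222421  0.73026118]
 [-0.01314057  0.83296813  0.55316491  0.69427414]
 [ 0.          0.          0.          1.        ]] dict_keys(['img', 'depth', 'fx', 'fy', 'cx', 'cy', 'pose'])
top 357.53108943609544 357.53108943609544 249.53115987554816 197.51252563001714 [[ 0.00745022  0.99464613 -0.10307074  0.43580522]
 [-0.99993218  0.00648761 -0.00967144  0.03307437]
 [-0.00895098  0.1031358   0.99462701  1.11408315]
 [ 0.          0.          0.          1.        ]] dict_keys(['img', 'depth', 'fx', 'fy', 'cx', 'cy', 'pose'])
wrist 268.22841531494885 268.22841531494885 256.7866787174949 196.4612134393361 [[ 2.84503367e-04  9.60094701e-01  2.79674961e-01  7.70307839e-02]
 [ 9.99998982e-01  1.17847134e-04 -1.42182012e-03  2.24226437e-04]
 [-1.39804086e-03  2.79675080e-01 -9.60093691e-01 -1.92362996e-01]
 [ 0.00000000e+00  0.00000000e+00  0.00000000e+00  1.00000000e+00]] dict_keys(['img', 'depth', 'fx', 'fy', 'cx', 'cy', 'hand_eye'])
```

View pics/scene0.png

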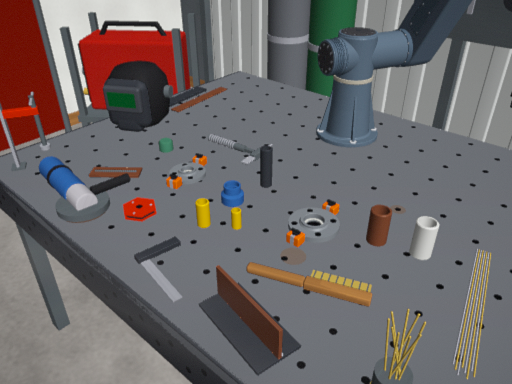

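View pics/top0.png

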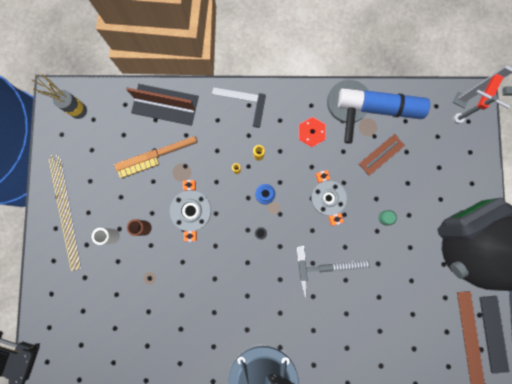

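View pics/wrist0.png

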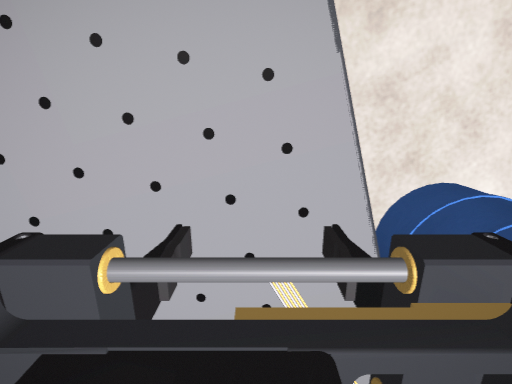

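Candidates (top view):
- Yellow pipes: (259,151) is larger, (236,168) is smaller. I want (259,151).
- Wide pipe: brown (139,228) against white (105,236). I want the brown one.
- Black pipe (261,233), reducer (265,193) and cap (388,217) have no look-alikes.
- Brown stains at (182,172), (369,127) and (150,278) are only marks.

```bash
cat > h.py <<'E'
from rig import status, vision, bot, models
import numpy as np, cv2
from scipy.optimize import least_squares
def cloud(c,T=None):
    d=c["depth"]; v,u=np.mgrid[:d.shape[0],:d.shape[1]]
    P=np.stack([(u-c["cx"])/c["fx"]*d,-(v-c["cy"])/c["fy"]*d,-d],-1)
    T=c["pose"] if T is None else T
    W=P@T[:3,:3].T+T[:3,3]; W[d==0]=np.nan
    return W
def wristT(c,s):
    B=np.eye(4);B[:3,:3]=s["tcp_rot"];B[:3,3]=s["position"];return B@c["hand_eye"]
def fitc(P,r=None):
    m=np.median(P,0)
    f=(lambda p:np.hypot(P[:,0]-p[0],P[:,1]-p[1])-(p[2] if r is None else r))
    o=least_squares(f,[m[0],m[1],r or .02],loss="soft_l1",f_scale=.002)
    return o.x
E
python3 - <<'E'
from h import *
names=["wide_flange","narrow_flange","wide_pipe","reducer","short_pipe","long_pipe","cap","chipping_hammer","wire_brush","magnet"]
for n in ["top","scene"]:
    c=vision.capture(n); W=cloud(c)
    print(n)
    for k in names:
        for d in models.masks_of(n,k)[:3]:
            P=W[d["mask"]]; P=P[~np.isnan(P[:,0])]
            if len(P)<5: continue
            zt=np.percentile(P[:,2],97); Q=P[P[:,2]>zt-.006]
            print(k,round(d["confidence"],2),d["extent"],"med",P.mean(0).round(3),"ztop",zt.round(3),"min",P[:,:2].min(0).round(3),"max",P[:,:2].max(0).round(3),"topfit",(Q[:,:2].min(0)/2+Q[:,:2].max(0)/2).round(4), np.ptp(Q[:,:2],axis=0).round(3))
c=vision.capture("top");cv2.imwrite("pics/top_crop.png",cv2.resize(c["img"][120:260,90:410,::-1],None,fx=2.5,fy=2.5,interpolation=cv2.INTER_CUBIC))
E
```

```text
top
wide_flange 0.92 [169.1, 182.6, 213.8, 239.3] med [0.508 0.227 0.015] ztop 0.031 min [0.418 0.165] max [0.603 0.29 ] topfit [0.5097 0.2282] [0.183 0.056]
narrow_flange 0.93 [312.8, 174.1, 347.1, 227.0] med [ 0.552 -0.2    0.015] ztop 0.033 min [ 0.469 -0.255] max [ 0.633 -0.149] topfit [ 0.549  -0.1984] [0.153 0.071]
wide_pipe 0.92 [90.9, 227.5, 121.8, 243.8] med [0.429 0.467 0.056] ztop 0.091 min [0.405 0.446] max [0.453 0.495] topfit [0.4286 0.4709] [0.046 0.047]
wide_pipe 0.56 [124.8, 220.4, 150.5, 235.3] med [0.454 0.371 0.056] ztop 0.092 min [0.432 0.348] max [0.478 0.394] topfit [0.455  0.3709] [0.046 0.046]
reducer 0.52 [255.1, 182.4, 276.9, 203.9] med [ 0.56  -0.002  0.034] ztop 0.053 min [ 0.531 -0.031] max [0.591 0.027] topfit [ 0.5614 -0.0028] [0.046 0.042]
short_pipe 0.63 [253.1, 146.3, 263.4, 160.4] med [0.684 0.018 0.038] ztop 0.071 min [ 0.667 -0.001] max [0.703 0.034] topfit [0.6868 0.0175] [0.032 0.033]
short_pipe 0.51 [232.2, 162.3, 240.3, 175.0] med [0.638 0.087 0.03 ] ztop 0.053 min [0.626 0.073] max [0.655 0.1  ] topfit [0.6386 0.0864] [0.024 0.021]
short_pip
[... 2282 characters left out ...]
 -0.394] max [ 0.515 -0.347] topfit [ 0.4929 -0.3708] [0.041 0.046]
cap 0.62 [160.2, 140.2, 172.1, 154.5] med [ 0.496 -0.364  0.023] ztop 0.036 min [ 0.473 -0.392] max [ 0.515 -0.347] topfit [ 0.4929 -0.37  ] [0.041 0.044]
chipping_hammer 0.92 [208.6, 133.6, 270.7, 164.4] med [ 0.35  -0.19   0.016] ztop 0.025 min [ 0.255 -0.315] max [ 0.403 -0.096] topfit [ 0.3425 -0.2078] [0.037 0.215]
wire_brush 0.71 [244.7, 263.0, 371.1, 306.1] med [0.678 0.364 0.017] ztop 0.022 min [0.611 0.21 ] max [0.744 0.472] topfit [0.6774 0.3451] [0.132 0.254]
magnet 0.59 [122.2, 197.0, 157.3, 218.5] med [ 0.765 -0.142  0.014] ztop 0.018 min [ 0.717 -0.19 ] max [ 0.805 -0.106] topfit [ 0.761  -0.1476] [0.088 0.082]
```

View pics/top_crop.png

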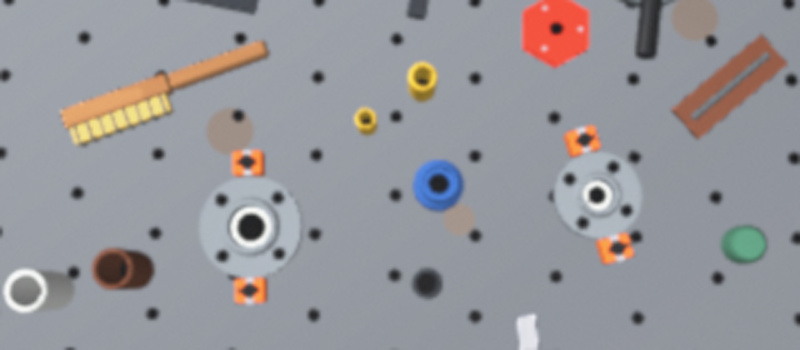

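The 2.5x crop confirms the choices. The brown pipe is at crop (122,268), beside the white one at (35,290). The larger yellow pipe is at crop (422,77), against the small one at (365,120). First I'll look at the brown pipe with the wrist camera.

Emit:
send_rows(moves=[[0,0,0,0,0,-1,-1],[0,0,0,0,0,-0.615,-1],[-1,-0.8,0,0,0,0,-1],[-1,-0.8,0,0,0,0,-1],[-1,-0.8,0,0,0,0,-1],[-1,-0.8,0,0,0,0,-1],[-1,-0.8,0,0,0,0,-1],[-1,-0.8,0,0,0,0,-1],[-1,-0.8,0,0,0,0,-1],[-1,-0.8,0,0,0,0,-1],[-1,-0.8,0,0,0,0,-1],[-1,-0.8,0,0,0,0,-1]])

```text
time_s: 2.8
position: [0.4246, 0.3997, 0.1928]
tcp_rot: [[-1.0, -0.0, 0.0], [-0.0, 1.0, 0.0], [-0.0, 0.0, -1.0]]
force: [0.9, 0.3, 0.1]
opening: 1.004
```

Emit:
send_rows(moves=[[-1,-0.9,0,0,0,0,-1],[-0.2,-0.2,0,0,0,0,-1],[0,0,0,0,0,0,-1],[0,0,0,0,0,0,-1]])

```text
time_s: 3.3
position: [0.4527, 0.3735, 0.1927]
tcp_rot: [[-1.0, -0.001, -0.001], [-0.001, 1.0, 0.0], [0.001, 0.0, -1.0]]
force: [0.1, 0.4, 0.4]
opening: 1.0
```

```bash
cat >> h.py <<'E'
def look(name,fn):
    s=status.read_state(); c=vision.capture("wrist"); T=wristT(c,s)
    cv2.imwrite("pics/"+fn,c["img"][:,:,::-1])
    W=cloud(c,T)
    R=s["tcp_rot"];print("tcp",s["position"].round(4),"yaw",np.degrees(np.arctan2(R[1,0],R[0,0])).round(2),"z",R[:,2].round(4),"F",s["force"].round(1),"t",round(s["time_s"],2),"op",round(s["opening"],3))
    out=[]
    for n in name:
        for d in models.masks_of("wrist",n)[:2]:
            P=W[d["mask"]];P=P[~np.isnan(P[:,0])]
            zt=np.percentile(P[:,2],95)
            Q=P[abs(P[:,2]-zt)<.005]
            print(n,round(d["confidence"],2),d["extent"],"ztop",zt.round(4),"bbox",((Q.min(0)+Q.max(0))/2).round(4)[:2],np.ptp(Q,axis=0).round(4)[:2])
    return s,c,W,T
def ring(c,W,T,xy,z,r,iters=3):
    """refine circle of radius r at height z near xy with image edges: search radial gradient peaks"""
    g=cv2.GaussianBlur(cv2.cvtColor(c["img"],cv2.COLOR_RGB2GRAY).astype(np.float32),(0,0),0.8)
    Ti=np.linalg.inv(T)
    p=np.array(xy,float)
    for it in range(iters):
        th=np.linspace(0,2*np.pi,120,endpoint=False); rr=np.arange(r-.006,r+.0061,.0005)
        A,Rr=np.meshgrid(th,rr,indexing="ij")
        X=np.stack([p[0]+Rr*np.cos(A),p[1]+Rr*np.sin(A),np.full_like(A,z)],-1)
        C=X@Ti[:3,:3].T+Ti[:3,3]
        u=c["cx"]+c["fx"]*C[...,0]/-C[...,2]; v=c["cy"]-c["fy"]*C[...,1]/-C[...,2]
        I=cv2.remap(g,u.astype(np.float32),v.astype(np.float32),cv2.INTER_LINEAR)
        G=np.abs(np.gradient(I,axis=1)); k=G[:,1:-1].argmax(1)+1; w=G[np.arange(120),k]
        ok=w>np.percentile(w,30)
        E=np.stack([p[0]+rr[k]*np.cos(th),p[1]+rr[k]*np.sin(th)],1)[ok]
        o=least_squares(lambda q:np.hypot(E[:,0]-q[0],E[:,1]-q[1])-q[2],[*p,r],loss="soft_l1",f_scale=.0007)
        p=o.x[:2]
    res=np.abs(o.fun)
    return o.x.round(4),np.median(res).round(5)
E
python3 - <<'E'
from h import *
s,c,W,T=look(["wide_pipe"],"w1.png")
for r in (.024,.022,.020): print(r,ring(c,W,T,(.455,.372),.09,r))
E
```

```text
tcp [0.4527 0.3735 0.1927] yaw -179.94 z [-7.e-04  2.e-04 -1.e+00] F [0.1 0.4 0.4] t 3.3 op 1.0
wide_pipe 0.8 [236.2, 159.6, 276.9, 209.2] ztop 0.0908 bbox [0.4528 0.3728] [0.0468 0.0471]
wide_pipe 0.72 [310.4, 138.4, 365.1, 188.9] ztop 0.091 bbox [0.4273 0.4714] [0.0473 0.0481]
0.024 (array([0.4563, 0.3706, 0.0221]), np.float64(0.00108))
0.022 (array([0.456 , 0.3708, 0.0219]), np.float64(0.00079))
0.02 (array([0.4551, 0.3709, 0.0212]), np.float64(0.00076))
```

View pics/w1.png

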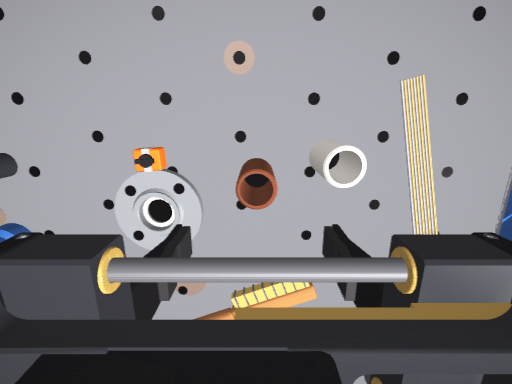

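The wrist picture shows the brown pipe at (257,185), centred under the jaws. The white pipe is at (338,163) and the wide flange at (160,210). I'll descend and squeeze twice, a quarter turn apart, to centre the pipe on the tool axis.

Emit:
send_rows(moves=[[0,0,1,0,0,0,-1],[0,0,1,0,0,0,-1],[0,0,1,0,0,0,-1],[0,0,1,0,0,0,-1],[0,0,1,0,0,0,-1],[0,0,1,0,0,0,-1],[0,0,0,0,0,0,0.4],[0,0,0,0,0,0,0.4],[0,0,0,0,0,0,0.4],[0,0,0,0,0,0,0.4]])

```text
time_s: 4.65
position: [0.4543, 0.3732, 0.0438]
tcp_rot: [[-1.0, -0.0, 0.002], [-0.0, 1.0, 0.001], [-0.002, 0.001, -1.0]]
force: [0.2, -0.1, 0.3]
opening: 0.631
```

Emit:
send_rows(moves=[[0,0,0,0,0,0,0.4],[0,0,0,0,0,0,0.4],[0,0,0,0,0,0,-0.6],[0,0,0,0,0,0,-0.6],[0,0,0,0,0,1,-0.6],[0,0,0,0,0,1,-0.6],[0,0,0,0,0,1,-0.6],[0,0,0,0,0,1,-0.6],[0,0,0,0,0,1,-0.6],[0,0,0,0,0,1,-0.6],[0,0,0,0,0,1,-0.6],[0,0,0,0,0,1,-0.6]])

```text
time_s: 6.15
position: [0.4535, 0.3728, 0.0423]
tcp_rot: [[-0.168, 0.986, -0.001], [0.986, 0.168, -0.0], [-0.0, -0.001, -1.0]]
force: [0.1, 0.4, -0.0]
opening: 0.796
```

Emit:
send_rows(moves=[[0,0,0,0,0,1,-0.6],[0,0,0,0,0,0,0.4],[0,0,0,0,0,0,0.4],[0,0,0,0,0,0,0.4],[0,0,0,0,0,0,0.4],[0,0,0,0,0,0,0.4]])

```text
time_s: 6.9
position: [0.4537, 0.3728, 0.0426]
tcp_rot: [[-0.001, 1.0, -0.0], [1.0, 0.001, -0.0], [-0.0, -0.0, -1.0]]
force: [0.1, 1.2, -0.6]
opening: 0.542
```

Emit:
send_rows(moves=[[0,0,0,0,0,0,-0.6],[0,0,0,0,0,0,-0.6],[0,0,0,0,0,-1,-0.6],[0,0,0,0,0,-1,-0.6],[0,0,-1,0,0,-1,-0.6],[0,0,-1,0,0,-1,-0.6],[0,0,-1,0,0,-1,-0.6],[0,0,-1,0,0,-1,-0.6],[0,0,-1,0,0,-1,-0.6],[0,0,-1,0,0,-1,-0.6],[0,0,0,0,0,-1,-0.6],[0,0,0,0,0,0,-0.6]])

```text
time_s: 8.4
position: [0.4537, 0.3728, 0.1931]
tcp_rot: [[-1.0, 0.002, 0.0], [0.002, 1.0, 0.0], [-0.0, 0.0, -1.0]]
force: [0.1, -0.1, -1.4]
opening: 0.803
```

Run:
```python
from h import *
for i in range(4):
    s,c,W,T=look(["wide_pipe"],"w2.png")
    for r in (.024,.022,.020): print(r,ring(c,W,T,(.455,.372),.09,r))
# crop
cv2.imwrite("pics/w2c.png",cv2.resize(c["img"][100:240,90:400,::-1],None,fx=2.5,fy=2.5,interpolation=cv2.INTER_CUBIC))
```

```text
tcp [0.4537 0.3728 0.1931] yaw 179.88 z [ 5.e-04  3.e-04 -1.e+00] F [ 0.1 -0.1 -1.4] t 8.4 op 0.803
wide_pipe 0.97 [308.1, 137.3, 364.7, 187.4] ztop 0.0909 bbox [0.4275 0.4716] [0.0473 0.0481]
wide_pipe 0.69 [237.4, 158.5, 276.9, 209.5] ztop 0.0909 bbox [0.4529 0.3726] [0.0469 0.0459]
0.024 (array([0.4564, 0.3707, 0.0221]), np.float64(0.00099))
0.022 (array([0.4563, 0.3707, 0.0221]), np.float64(0.00107))
0.02 (array([0.4547, 0.3708, 0.0211]), np.float64(0.0009))
tcp [0.4534 0.3727 0.1924] yaw 179.85 z [-8.e-04 -4.e-04 -1.e+00] F [-0.3 -0.3 -0.6] t 8.5 op 0.799
wide_pipe 0.98 [236.8, 160.7, 276.8, 211.2] ztop 0.0908 bbox [0.4533 0.3731] [0.0475 0.0469]
wide_pipe 0.75 [310.8, 140.1, 365.4, 186.8] ztop 0.0909 bbox [0.4271 0.4707] [0.047  0.0469]
0.024 (array([0.4563, 0.3706, 0.0221]), np.float64(0.00119))
0.022 (array([0.4565, 0.3709, 0.0222]), np.float64(0.00112))
0.02 (array([0.455 , 0.3709, 0.0212]), np.float64(0.00074))
tcp [0.4535 0.3727 0.1923] yaw 179.9 z [-9.e-04 -5.e-04 -1.e+00] F [-0.3 -0.5  0.1] t 8.6 op 0.8
wide_pipe 0.93 [234.3, 159.6, 278.6, 208.6] ztop 0.0908 bbox [0.4533 0.373 ] [0.0473 0.0469]
wide_pipe 0.62 [311.3, 138.3, 363.2, 188.4] ztop 0.091 bbox [0.4272 0.4712] [0.047  0.0476]
0.024 (array([0.4562, 0.3707, 0.0221]), np.float64(0.00113))
0.022 (array([0.4563, 0.3707, 0.0221]), np.float64(0.00128))
0.02 (array([0.4555, 0.3711, 0.0214]), np.float64(0.00063))
tcp [0.4536 0.3728 0.1923] yaw 179.94 z [-8.e-04 -4.e-04 -1.e+00] F [ 0.1 -0.5  0.4] t 8.7 op 0.795
wide_pipe 0.68 [310.0, 139.4, 365.9, 187.0] ztop 0.0909 bbox [0.4271 0.4712] [0.0473 0.0473]
wide_pipe 0.66 [237.4, 160.3, 278.4, 208.5] ztop 0.0909 bbox [0.4533 0.3732] [0.0473 0.0469]
0.024 (array([0.456 , 0.3708, 0.022 ]), np.float64(0.001))
0.022 (array([0.4558, 0.3708, 0.0218]), np.float64(0.00102))
0.02 (array([0.4553, 0.371 , 0.0214]), np.float64(0.00059))
```

View pics/w2c.png

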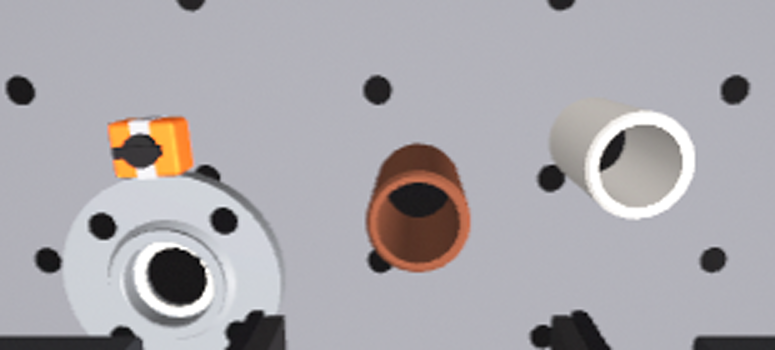

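The depth rim centre agrees with the squeezed tool axis to about 0.5 mm, so the wrist camera's depth is reliable. Next I'll view the wide flange from directly above.

Emit:
send_rows(moves=[[-0.4,-1,0,0,0,0,-0.6],[-0.4,-1,0,0,0,0,-0.6],[-0.4,-1,0,0,0,0,-0.6],[-0.4,-1,0,0,0,0,-0.6],[-0.4,-1,0,0,0,0,-0.6],[-0.2,-0.8,0,0,0,0,-0.6],[0,0,0,0,0,0,-0.6],[0,0,0,0,0,0,-0.6]])

```text
time_s: 9.8
position: [0.5086, 0.2284, 0.1927]
tcp_rot: [[-1.0, 0.0, -0.0], [0.0, 1.0, 0.0], [0.0, 0.0, -1.0]]
force: [-0.1, 1.0, -0.1]
opening: 0.801
```

```bash
cat >> h.py <<'E'
def socket(W,xy,zh,ro,ri):
    """hub face annulus fit: score maximising annulus overlap with depth points at hub-face height"""
    from scipy.optimize import minimize
    P=W.reshape(-1,3);P=P[~np.isnan(P[:,0])]
    m=(np.hypot(P[:,0]-xy[0],P[:,1]-xy[1])<ro+.02); P=P[m]
    up=np.abs(P[:,2]-zh)<.0035
    lab=np.where(up,1.,-1.)
    def f(p,s=.0008):
        d=np.hypot(P[:,0]-p[0],P[:,1]-p[1])
        ins=1/(1+np.exp(-(ro-d)/s))*1/(1+np.exp(-(d-ri)/s))
        # use only outside/inside hub face points
        return -(lab*ins).sum()
    o=minimize(f,xy,method="Nelder-Mead",options=dict(xatol=1e-5,initial_simplex=[[xy[0],xy[1]],[xy[0]+.004,xy[1]],[xy[0],xy[1]+.004]]))
    Q=P[up]; 
    return o.x.round(4), (Q.min(0)/2+Q.max(0)/2)[:2].round(4), np.ptp(Q,axis=0)[:2].round(4), len(Q)
E
python3 - <<'E'
from h import *
for i in range(3):
    s,c,W,T=look([],"w3.png")
    print(socket(W,(.508,.228),.022,.033,.0255), np.nanmedian(W[np.hypot(W[...,0]-.508,W[...,1]-.228)<.028][:,2]))
    for r in (.0255,): print(ring(c,W,T,(.508,.228),.022,r))
cv2.imwrite("pics/w3c.png",cv2.resize(c["img"][100:240,90:400,::-1],None,fx=2.5,fy=2.5,interpolation=cv2.INTER_CUBIC))
E
```

```text
tcp [0.5086 0.2284 0.1927] yaw 179.99 z [-3.e-04  5.e-04 -1.e+00] F [-0.1  1.  -0.1] t 9.8 op 0.801
(array([1.2441, 0.2939]), array([0.5075, 0.2289]), array([0.0651, 0.0651]), 764) 0.33267070850146113
(array([0.509 , 0.2301, 0.0208]), np.float64(0.00042))
tcp [0.5085 0.2286 0.1927] yaw -179.97 z [-2.e-04  4.e-04 -1.e+00] F [0.1 0.4 0. ] t 9.85 op 0.801
(array([1.2441, 0.2939]), array([0.5076, 0.2297]), array([0.0649, 0.0669]), 766) 0.3326504714393975
(array([0.509 , 0.23  , 0.0207]), np.float64(0.00043))
tcp [0.5085 0.2287 0.1927] yaw -179.95 z [-1.e-04  3.e-04 -1.e+00] F [ 0.5 -0.1 -0.3] t 9.9 op 0.798
(array([1.2441, 0.2939]), array([0.507 , 0.2293]), array([0.0659, 0.0681]), 773) 0.3325405409333946
(array([0.5091, 0.23  , 0.0208]), np.float64(0.00046))h.py:58: RuntimeWarning: overflow encountered in exp
  ins=1/(1+np.exp(-(ro-d)/s))*1/(1+np.exp(-(d-ri)/s))
```

View pics/w3c.png

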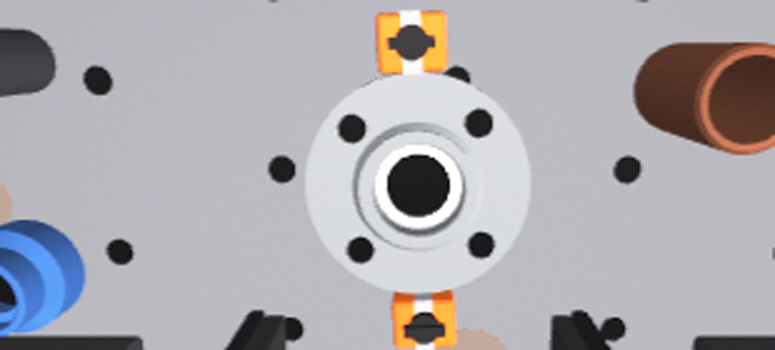

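```bash
cat >> h.py <<'E'
def annulus(W,xy,zh,ro,ri,tol=.0035):
    from scipy.special import expit
    from scipy.optimize import minimize
    P=W.reshape(-1,3);P=P[np.isfinite(P[:,0])]; P=P[P[:,2]<zh+.01]
    P=P[np.hypot(P[:,0]-xy[0],P[:,1]-xy[1])<ro+.02]
    lab=np.where(np.abs(P[:,2]-zh)<tol,1.,-1.)
    f=lambda p:-(lab*expit((ro-np.hypot(P[:,0]-p[0],P[:,1]-p[1]))/.0008)*expit((np.hypot(P[:,0]-p[0],P[:,1]-p[1])-ri)/.0008)).sum()
    o=minimize(f,xy,method="Nelder-Mead",options=dict(xatol=1e-5,initial_simplex=[[xy[0],xy[1]],[xy[0]+.004,xy[1]],[xy[0],xy[1]+.004]]))
    return o.x.round(4),round(-o.fun/max(1,(lab>0).sum()),2),int((lab>0).sum())
E
python3 - <<'E'
from h import *
a=[]
for i in range(3):
    s,c,W,T=look([],"w3.png")
    print(annulus(W,(.508,.229),.022,.033,.0255), annulus(W,(.508,.229),.0139,.0635,.034))
    if i==0:
        P=W[(np.hypot(W[...,0]-.508,W[...,1]-.229)<.02)&(W[...,2]<.1)];print("centre z",np.percentile(P[:,2],[5,50,95]).round(4))
        P=W[(abs(np.hypot(W[...,0]-.508,W[...,1]-.229)-.029)<.002)&(W[...,2]<.1)];print("hub z",np.percentile(P[:,2],[5,50,95]).round(4))
        P=W[(abs(np.hypot(W[...,0]-.508,W[...,1]-.229)-.05)<.008)&(W[...,2]<.1)];print("disc z",np.percentile(P[:,2],[5,50,95]).round(4))
E
```

```text
tcp [0.5085 0.2287 0.1927] yaw -179.94 z [-1.e-04  2.e-04 -1.e+00] F [ 0.2  0.3 -0.9] t 9.95 op 0.799
(array([0.5085, 0.2292]), np.float64(0.7), 757) (array([0.5082, 0.2292]), np.float64(0.93), 4516)
centre z [0.0016 0.0031 0.0091]
hub z [0.0212 0.0225 0.0235]
disc z [0.0131 0.0145 0.0158]
tcp [0.5085 0.2286 0.1927] yaw -179.93 z [-1.e-04  1.e-04 -1.e+00] F [-0.5 -0.1  0.2] t 10.0 op 0.797
(array([0.5085, 0.2292]), np.float64(0.7), 760) (array([0.5083, 0.2292]), np.float64(0.93), 4501)
tcp [0.5085 0.2286 0.1927] yaw -179.93 z [-0.e+00  1.e-04 -1.e+00] F [-0.2  0.3 -0.6] t 10.05 op 0.802
(array([0.5085, 0.2291]), np.float64(0.7), 762) (array([0.5082, 0.2293]), np.float64(0.93), 4499)
```

The flange centre is (0.5084, 0.2292), with the annulus and disc fits agreeing. Going back to fetch the brown pipe.

Emit:
send_rows(moves=[[0.4,1,0,0,0,0,-0.6],[0.4,1,0,0,0,0,-0.6],[0.4,1,0,0,0,0,-0.6],[0.4,1,0,0,0,0,-0.6],[0.4,1,0,0,0,0,-0.6],[0.2,0.8,0,0,0,0,-0.6],[0,0,1,0,0,0,-0.6],[0,0,1,0,0,0,-0.6],[0,0,1,0,0,0,-0.6],[0,0,1,0,0,0,-0.6],[0,0,1,0,0,0,-0.6],[0,0,1,0,0,0,-0.6]])

```text
time_s: 11.6
position: [0.4542, 0.3732, 0.0419]
tcp_rot: [[-1.0, -0.0, 0.001], [-0.0, 1.0, 0.0], [-0.001, 0.0, -1.0]]
force: [0.4, 0.0, -0.3]
opening: 0.805
```

Emit:
send_rows(moves=[[0,0,0,0,0,0,-0.6],[0,0,0,0,0,0,1],[0,0,0,0,0,0,1],[0,0,0,0,0,0,1],[0,0,0,0,0,0,1],[0,0,0,0,0,0,1],[0,0,-1,0,0,0,1],[0,0,-1,0,0,0,1]])

```text
time_s: 12.6
position: [0.4524, 0.3722, 0.0919]
tcp_rot: [[-1.0, 0.0, -0.003], [0.0, 1.0, -0.002], [0.003, -0.002, -1.0]]
force: [-1.2, 0.7, -3.7]
opening: 0.539
```

Emit:
send_rows(moves=[[0,-0.3,-1,0,0,0,1],[-0.4,-1,0,0,0,0,1],[-0.4,-1,0,0,0,0,1],[-0.4,-1,0,0,0,0,1],[-0.4,-1,0,0,0,0,1],[-0.4,-1,0,0,0,0,1],[-0.2,-0.5,0,0,0,0,1],[0,0,0.8,0,0,0,1],[0,0,0.8,0,0,0,1],[0,0,0,0,0,0,1],[0,0,0,0,0,0,1]])

```text
time_s: 13.98
position: [0.5088, 0.2283, 0.078]
tcp_rot: [[-1.0, -0.0, 0.0], [-0.0, 1.0, 0.0], [-0.0, 0.0, -1.0]]
force: [0.4, -1.0, -4.7]
opening: 0.542
```

Run:
```python
from h import *
s,c,W,T=look([],"w4.png")
```

```text
tcp [0.5088 0.2283 0.078 ] yaw -179.98 z [ 1.e-04  2.e-04 -1.e+00] F [ 0.4 -1.  -4.7] t 13.97 op 0.542
```

View pics/w4.png

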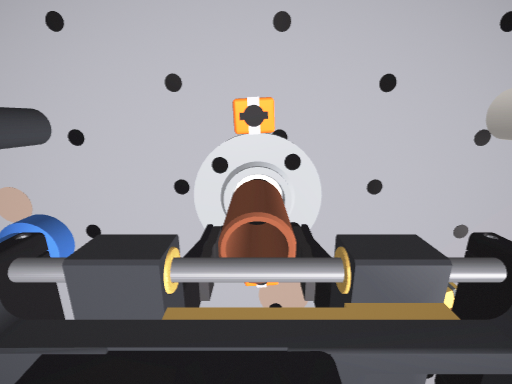

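The held pipe stands over the flange socket. I'll shift y by +0.8 mm and go down.

Emit:
send_rows(moves=[[0,0.03,0.3,0,0,0,1],[0,0,0.3,0,0,0,1],[0,0,0.2,0,0,0,1],[0,0,0,0,0,0,1]])

```text
time_s: 14.52
position: [0.5083, 0.2285, 0.0571]
tcp_rot: [[-1.0, 0.0, -0.001], [0.0, 1.0, -0.0], [0.001, -0.0, -1.0]]
force: [-0.0, 0.5, -3.7]
opening: 0.545
```

Emit:
send_rows(moves=[[0,0,0.15,0,0,0,1],[0,0,0.1,0,0,0,1],[0,0,0,0,0,0,1]])

```text
time_s: 14.9
position: [0.509, 0.2286, 0.0518]
tcp_rot: [[-1.0, -0.0, 0.0], [-0.0, 1.0, 0.0], [-0.0, 0.0, -1.0]]
force: [-1.0, -0.1, -1.1]
opening: 0.539
```

Emit:
send_rows(moves=[[0,0,0,0,0,0,-0.5],[0,0,0,0,0,0,-0.5],[0,0,0,0,0,0,-0.5],[0,0,-1,0,0,0,-0.5],[0,0,-1,0,0,0,-0.5],[0,0,-1,0,0,0,-0.5],[0,0,-1,0,0,0,-0.5],[0,0,-1,0,0,0,-0.6],[0,0,-0.6,0,0,0,-0.6],[0,0,0,0,0,0,-0.6],[0,0,0,0,0,0,-0.6]])

```text
time_s: 16.27
position: [0.5081, 0.2284, 0.1906]
tcp_rot: [[-1.0, -0.0, -0.002], [-0.0, 1.0, -0.0], [0.002, -0.0, -1.0]]
force: [0.1, 0.5, -0.3]
opening: 0.798
```

Run:
```python
from h import *
s,c,W,T=look(["wide_pipe","reducer"],"w5.png")
print(annulus(W,(.508,.229),.098,.024,.019))
```

```text
tcp [0.5081 0.2284 0.1906] yaw -179.99 z [-1.8e-03 -4.0e-04 -1.0e+00] F [ 0.1  0.5 -0.3] t 16.27 op 0.798
wide_pipe 0.73 [236.6, 160.4, 279.9, 211.1] ztop 0.0987 bbox [0.5078 0.2288] [0.0481 0.0456]
wide_pipe 0.67 [417.0, 88.5, 510.6, 141.4] ztop 0.0911 bbox [0.4276 0.4713] [0.0473 0.0498]
reducer 0.8 [68.0, 189.9, 123.7, 232.8] ztop 0.0519 bbox [ 0.5586 -0.0023] [0.042 0.046]
(array([0.5106, 0.2287]), np.float64(0.38), 565)
```

View pics/w5.png

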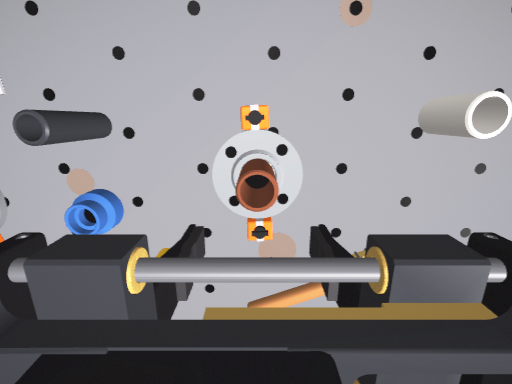

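The brown pipe is seated: top at 0.0987, centred on the flange. Next, the blue reducer.

Emit:
send_rows(moves=[[-0.2,-1,0,0,0,0,-1],[-0.2,-1,0,0,0,0,-1],[-0.2,-1,0,0,0,0,-1],[-0.2,-1,0,0,0,0,-1],[-0.2,-1,0,0,0,0,-1],[-0.2,-1,0,0,0,0,-1],[-0.2,-1,0,0,0,0,-1],[-0.3,-1,0,0,0,0,-1],[-0.3,-1,0,0,0,0,-1],[-0.1,-0.2,0,0,0,0,-1],[0,0,0,0,0,0,-1],[0,0,0,0,0,0,-1]])

```text
time_s: 17.92
position: [0.5607, -0.0004, 0.1913]
tcp_rot: [[-1.0, -0.001, -0.001], [-0.001, 1.0, 0.001], [0.001, 0.001, -1.0]]
force: [1.2, -0.3, 0.1]
opening: 0.999
```

Run:
```python
from h import *
s,c,W,T=look(["reducer"],"w6.png")
print(annulus(W,(.56,-.002),.052,.023,.0185), annulus(W,(.56,-.002),.025,.031,.026))
```

```text
tcp [ 5.607e-01 -4.000e-04  1.913e-01] yaw -179.95 z [-9.e-04  5.e-04 -1.e+00] F [ 1.2 -0.3  0.1] t 17.93 op 0.999
reducer 0.98 [233.1, 149.2, 279.1, 201.3] ztop 0.0527 bbox [ 0.56   -0.0024] [0.0449 0.0445]
(array([ 0.5617, -0.0029]), np.float64(0.5), 386) (array([ 0.561 , -0.0029]), np.float64(0.2), 571)
```

View pics/w6.png

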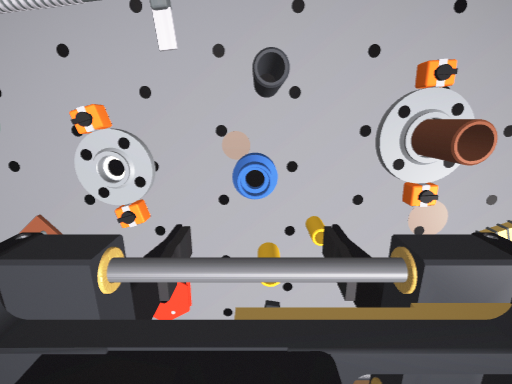

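The reducer is at (256,177), 2 mm from centre. The tall black pipe at (270,65) would be near the gripper body during a quarter turn here, so I'll do the black pipe first. First I'll view the narrow flange.

Emit:
send_rows(moves=[[0,-1,0,0,0,0,-0.6],[0,-1,0,0,0,0,-0.6],[0.1,-1,0,0,0,0,-0.6],[0.1,-1,0,0,0,0,-0.6],[0.1,-1,0,0,0,0,-0.6],[0,-1,0,0,0,0,-0.6],[0,-1,0,0,0,0,-0.6],[0,-0.9,0,0,0,0,-0.6],[0,0,0,0,0,0,-0.6],[0,0,0,0,0,0,-0.6]])

```text
time_s: 19.27
position: [0.5536, -0.198, 0.1913]
tcp_rot: [[-1.0, -0.0, -0.001], [-0.0, 1.0, 0.001], [0.001, 0.001, -1.0]]
force: [-0.5, 0.5, 0.5]
opening: 0.796
```

Run:
```python
from h import *
for i in range(2):
  s,c,W,T=look(["long_pipe","cap"],"w7.png")
  print(annulus(W,(.552,-.198),.020,.025,.0185), annulus(W,(.552,-.198),.0121,.054,.026))
```

```text
tcp [ 0.5536 -0.198   0.1913] yaw -179.99 z [-6.e-04  1.e-03 -1.e+00] F [-0.5  0.5  0.5] t 19.27 op 0.796
long_pipe 0.9 [401.4, 55.6, 508.8, 104.7] ztop 0.121 bbox [0.4396 0.0118] [0.0337 0.0337]
cap 0.67 [99.2, 112.6, 146.0, 150.4] ztop 0.0351 bbox [ 0.4902 -0.3767] [0.0422 0.0426]
(array([ 0.5512, -0.2005]), np.float64(0.66), 490) (array([ 0.551 , -0.2006]), np.float64(0.92), 3536)
tcp [ 0.5537 -0.1978  0.1915] yaw -179.93 z [-3.e-04  5.e-04 -1.e+00] F [-0.3  0.9  0.7] t 19.43 op 0.801
long_pipe 0.81 [402.4, 57.5, 505.2, 106.8] ztop 0.1209 bbox [0.4399 0.0119] [0.0334 0.0345]
cap 0.92 [99.8, 112.1, 147.9, 146.8] ztop 0.0351 bbox [ 0.4906 -0.3765] [0.0422 0.0428]
(array([ 0.5512, -0.2005]), np.float64(0.66), 492) (array([ 0.5511, -0.2006]), np.float64(0.92), 3538)
```

View pics/w7.png

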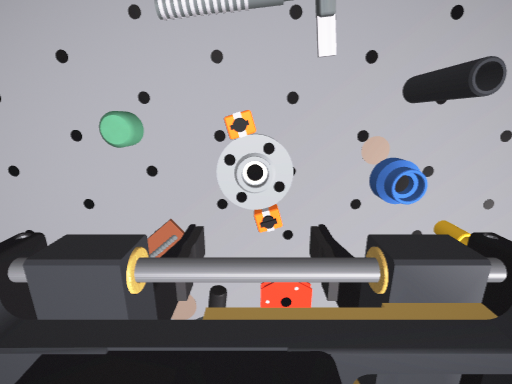

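Narrow flange centre is (0.5511, −0.2005). Now the black pipe at (0.440, 0.012).

Emit:
send_rows(moves=[[0.5,1,0,0,0,0,-0.6],[0.5,1,0,0,0,0,-0.6],[0.5,1,0,0,0,0,-0.6],[0.5,1,0,0,0,0,-0.6],[0.5,1,0,0,0,0,-0.6],[0.5,1,0,0,0,0,-0.6],[0.5,1,0,0,0,0,-0.6],[0.55,1,0,0,0,0,-0.6],[0.5,0.4,0,0,0,0,-0.6],[0,0,0,0,0,0,-0.6],[0,0,0,0,0,0,-0.6]])

```text
time_s: 20.95
position: [0.4411, 0.0104, 0.1918]
tcp_rot: [[-1.0, 0.0, 0.002], [0.0, 1.0, -0.001], [-0.002, -0.001, -1.0]]
force: [0.3, 0.4, 0.6]
opening: 0.793
```

Run:
```python
from h import *
s,c,W,T=look(["long_pipe"],"w8.png")
```

```text
tcp [0.4411 0.0104 0.1918] yaw 179.98 z [ 1.6e-03 -7.0e-04 -1.0e+00] F [0.3 0.4 0.6] t 20.95 op 0.793
long_pipe 0.79 [241.0, 162.3, 274.6, 209.8] ztop 0.1207 bbox [0.4389 0.0123] [0.0326 0.033 ]
```

View pics/w8.png

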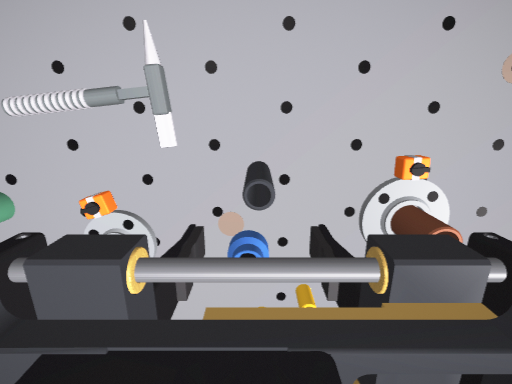

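The black pipe is at (258,185) under the jaws.

Emit:
send_rows(moves=[[0.06,0.06,1,0,0,0,-0.6],[0,0,1,0,0,0,-0.6],[0,0,1,0,0,0,-0.6],[0,0,1,0,0,0,-0.6],[0,0,1,0,0,0,-0.3],[0,0,0,0,0,0,1],[0,0,0,0,0,0,1],[0,0,0,0,0,0,1],[0,0,0,0,0,0,1],[0,0,0,0,0,0,1],[0,0,0,0,0,0,-0.2],[0,0,0,0,0,0,-0.2]])

```text
time_s: 22.55
position: [0.4383, 0.0127, 0.0665]
tcp_rot: [[-1.0, -0.0, -0.0], [-0.0, 1.0, 0.0], [0.0, 0.0, -1.0]]
force: [0.4, 0.2, -0.6]
opening: 0.527
```

Emit:
send_rows(moves=[[0,0,0,0,0,1,-0.2],[0,0,0,0,0,1,-0.2],[0,0,0,0,0,1,-0.2],[0,0,0,0,0,1,-0.2],[0,0,0,0,0,1,-0.2],[0,0,0,0,0,1,-0.2],[0,0,0,0,0,1,-0.2],[0,0,0,0,0,1,-0.2],[0,0,0,0,0,1,-0.2],[0,0,0,0,0,0,1],[0,0,0,0,0,0,1],[0,0,0,0,0,0,1]])

```text
time_s: 24.05
position: [0.4388, 0.0126, 0.0665]
tcp_rot: [[-0.001, 1.0, 0.001], [1.0, 0.001, -0.0], [-0.0, 0.001, -1.0]]
force: [1.5, 0.8, -1.0]
opening: 0.383
```

Emit:
send_rows(moves=[[0,0,0,0,0,0,1],[0,0,0,0,0,0,1],[0,0,-0.2,0,0,0,1],[0,0,-0.8,0,0,0,1],[0,0,-1,0,0,-1,1],[0,0,-1,0,0,-1,1],[0,0,0,0,0,-1,1],[0,0,0,0,0,-1,1],[0,0,0,0,0,-1,1],[0,0,0,0,0,-1,1]])

```text
time_s: 25.3
position: [0.4374, 0.0129, 0.1414]
tcp_rot: [[-0.869, 0.495, -0.002], [0.495, 0.869, 0.0], [0.002, -0.001, -1.0]]
force: [0.1, -0.8, -4.0]
opening: 0.379
```

Emit:
send_rows(moves=[[0,0,0,0,0,-1,1],[0,0,0,0,0,-1,1],[0,0,0,0,0,-1,1],[-0.5,-1,0,0,0,0,1],[-0.5,-1,0,0,0,0,1],[-0.5,-1,0,0,0,0,1],[-0.5,-1,0,0,0,0,1],[-0.5,-1,0,0,0,0,1],[-0.5,-1,0,0,0,0,1],[-0.5,-1,0,0,0,0,1],[-0.5,-1,0,0,0,0,1],[-0.5,-0.5,0,0,0,0,1]])

```text
time_s: 26.8
position: [0.5504, -0.2008, 0.1409]
tcp_rot: [[-1.0, 0.001, -0.002], [0.001, 1.0, 0.001], [0.002, 0.001, -1.0]]
force: [0.2, -0.2, -4.2]
opening: 0.382
```

Emit:
send_rows(moves=[[0,0,0.8,0,0,0,1],[0,0,0.7,0,0,0,1],[0,0,0,0,0,0,1],[0,0,0,0,0,0,1]])

```text
time_s: 27.3
position: [0.551, -0.1998, 0.1042]
tcp_rot: [[-1.0, -0.0, -0.0], [-0.0, 1.0, 0.0], [0.0, 0.0, -1.0]]
force: [0.1, -0.7, -3.4]
opening: 0.379
```

Run:
```python
from h import *
s,c,W,T=look(["long_pipe"],"w9.png")
print(annulus(W,(.551,-.2005),.0121,.054,.026))
```

```text
tcp [ 0.551  -0.1998  0.1042] yaw -179.99 z [-1.e-04  1.e-04 -1.e+00] F [ 0.1 -0.7 -3.4] t 27.3 op 0.379
long_pipe 0.7 [226.7, 183.9, 286.1, 259.3] ztop 0.1583 bbox [ 0.5425 -0.1996] [0.0164 0.0332]
(array([ 0.551 , -0.2006]), np.float64(0.93), 4570)
```

View pics/w9.png

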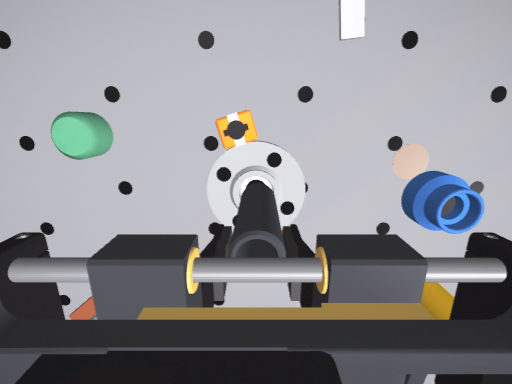

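The pipe is lined up over the narrow socket at (256,187). Going down.

Emit:
send_rows(moves=[[0,-0.02,0.4,0,0,0,1],[0,0,0.3,0,0,0,1],[0,0,0.25,0,0,0,1],[0,0,0,0,0,0,1]])

```text
time_s: 27.9
position: [0.5507, -0.2003, 0.0794]
tcp_rot: [[-1.0, -0.0, -0.001], [-0.0, 1.0, 0.001], [0.001, 0.001, -1.0]]
force: [1.2, -0.2, -3.5]
opening: 0.382
```

Emit:
send_rows(moves=[[0,0,0.2,0,0,0,1],[0,0,0.1,0,0,0,1],[0,0,0,0,0,0,1]])

```text
time_s: 28.28
position: [0.5511, -0.2004, 0.0727]
tcp_rot: [[-1.0, -0.0, 0.0], [-0.0, 1.0, -0.0], [-0.0, -0.0, -1.0]]
force: [-0.1, -0.7, -3.7]
opening: 0.38
```

Emit:
send_rows(moves=[[0,0,0.05,0,0,0,1],[0,0,0,0,0,0,-0.3],[0,0,0,0,0,0,-0.3],[0,0,0,0,0,0,-0.3],[0,0,-1,0,0,0,-0.3],[0,0,-1,0,0,0,-0.3],[0,0,-1,0,0,0,-0.3],[0,0,-1,0,0,0,-0.6],[0,0,-1,0,0,0,-0.6],[0,0,0,0,0,0,-0.6],[0,0,0,0,0,0,-0.6]])

```text
time_s: 29.65
position: [0.5504, -0.2, 0.1956]
tcp_rot: [[-1.0, -0.0, -0.001], [-0.0, 1.0, 0.001], [0.001, 0.001, -1.0]]
force: [-0.5, 0.6, -1.0]
opening: 0.799
```

Run:
```python
from h import *
s,c,W,T=look(["long_pipe","cap"],"w10.png")
```

```text
tcp [ 0.5504 -0.2     0.1956] yaw -180.0 z [-1.4e-03  8.0e-04 -1.0e+00] F [-0.5  0.6 -1. ] t 29.65 op 0.799
long_pipe 0.76 [239.6, 164.8, 273.8, 215.4] ztop 0.1268 bbox [ 0.5513 -0.1991] [0.0339 0.0328]
cap 0.89 [106.1, 116.1, 149.0, 149.8] ztop 0.0351 bbox [ 0.4908 -0.377 ] [0.0429 0.0431]
```

View pics/w10.png

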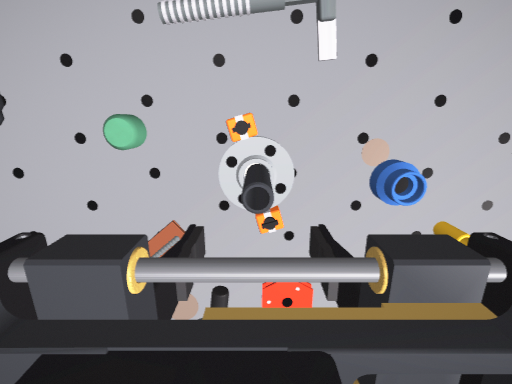

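The black pipe is seated, top at 0.1268. Now the cap.

Emit:
send_rows(moves=[[0.3,-1,0,0,0,0,-0.6],[0.3,-1,0,0,0,0,-0.6],[0.3,-1,0,0,0,0,-0.6],[0.3,-1,0,0,0,0,-0.6],[0.4,-1,0,0,0,0,-0.6],[0.4,-1,0,0,0,0,-0.6],[0.4,-1,0,0,0,0,-0.6],[0,-0.1,0,0,0,0,-0.6],[0,0,0,0,0,0,-0.6],[0,0,0,0,0,0,-0.6]])

```text
time_s: 31.05
position: [0.4913, -0.3766, 0.1962]
tcp_rot: [[-1.0, -0.001, -0.0], [-0.001, 1.0, 0.001], [0.0, 0.001, -1.0]]
force: [1.1, 0.5, 0.4]
opening: 0.798
```

Run:
```python
from h import *
s,c,W,T=look(["cap"],"w11.png")
print(annulus(W,(.4908,-.377),.034,.018,0,.003))
```

```text
tcp [ 0.4913 -0.3766  0.1962] yaw -179.94 z [-4.e-04  1.e-03 -1.e+00] F [1.1 0.5 0.4] t 31.05 op 0.798
cap 0.58 [239.3, 158.7, 274.2, 192.5] ztop 0.0355 bbox [ 0.49   -0.3774] [0.0417 0.0422]
(array([ 0.4895, -0.3776]), np.float64(0.76), 722)
```

View pics/w11.png

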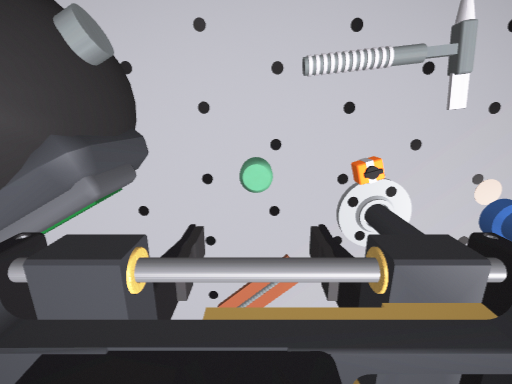

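The cap is at (256,175), with the helmet at left. I'll check how close tall points come before descending.

Run:
```python
from h import *
for n in ("top","scene"):
    c=vision.capture(n); W=cloud(c).reshape(-1,3); W=W[np.isfinite(W[:,0])]
    m=(W[:,2]>.05)&(W[:,2]<.3)&(W[:,1]<-.47)&(abs(W[:,0]-.49)<.2)
    P=W[m]; print(n,len(P),P[:,1].max() if len(P) else None, P[np.argsort(-P[:,1])[:8:2]].round(3))
```

```text
top 149 -0.5528287755420271 [[ 0.457 -0.553  0.184]
 [ 0.457 -0.557  0.185]
 [ 0.455 -0.559  0.182]
 [ 0.447 -0.561  0.191]]
scene 6022 -0.5058861235283381 [[ 0.472 -0.506  0.155]
 [ 0.479 -0.508  0.104]
 [ 0.474 -0.508  0.11 ]
 [ 0.46  -0.509  0.065]]
```

Emit:
send_rows(moves=[[0.05,-0.04,1,0,0,0,-0.6],[0,0,1,0,0,0,-0.6],[0,0,1,0,0,0,-0.6],[0,0,1,0,0,0,-0.6],[0,0,1,0,0,0,-0.6],[0,0,1,0,0,0,-0.6],[0,0,1,0,0,0,-0.6],[0,0,0.5,0,0,0,-0.6],[0,0,0,0,0,0,-0.6],[0,0,0,0,0,0,-0.6]])

```text
time_s: 32.5
position: [0.4905, -0.3795, 0.0099]
tcp_rot: [[-1.0, -0.0, 0.001], [-0.0, 1.0, -0.001], [-0.001, -0.001, -1.0]]
force: [-0.1, 0.7, 0.4]
opening: 0.799
```

Emit:
send_rows(moves=[[0,0,0,0,0,0,1],[0,0,0,0,0,0,1],[0,0,0,0,0,0,1],[0,0,0,0,0,0,1],[0,0,0,0,0,0,-0.5],[0,0,0,0,0,0,-0.5],[0,0,0,0,0,1,-0.5],[0,0,0,0,0,1,-0.5],[0,0,0,0,0,1,-0.5],[0,0,0,0,0,1,-0.5],[0,0,0,0,0,1,-0.5],[0,0,0,0,0,1,-0.5]])

```text
time_s: 34.0
position: [0.4898, -0.3789, 0.0089]
tcp_rot: [[-0.495, 0.869, -0.0], [0.869, 0.495, 0.0], [0.0, -0.0, -1.0]]
force: [0.7, 1.2, -0.7]
opening: 0.75
```

Emit:
send_rows(moves=[[0,0,0,0,0,1,-0.5],[0,0,0,0,0,1,-0.5],[0,0,0,0,0,1,-0.5],[0,0,0,0,0,0,1],[0,0,0,0,0,0,1],[0,0,0,0,0,0,1],[0,0,0,0,0,0,1],[0,0,0,0,0,0,1],[0,0,-0.2,0,0,0,1],[0,0,-0.8,0,0,0,1],[0,0,-1,0,0,-1,1],[0,0,-1,0,0,-1,1]])

```text
time_s: 35.5
position: [0.4898, -0.3788, 0.085]
tcp_rot: [[-0.348, 0.938, -0.0], [0.938, 0.348, 0.0], [0.0, 0.0, -1.0]]
force: [0.4, 0.6, 0.3]
opening: 0.008
```

The jaws closed empty, so I'll look at what happened.

Run:
```python
from h import *
c=vision.capture("wrist");cv2.imwrite("pics/w12.png",c["img"][:,:,::-1])
c=vision.capture("top");cv2.imwrite("pics/t12.png",c["img"][:,:,::-1])
W=cloud(c)
for d in models.masks_of("top","cap")[:3]:
    P=W[d["mask"]];print(d["confidence"],d["extent"],P.mean(0))
```

```text
0.68 [114.3, 138.1, 196.0, 179.9] [nan nan nan]
```

View pics/w12.png

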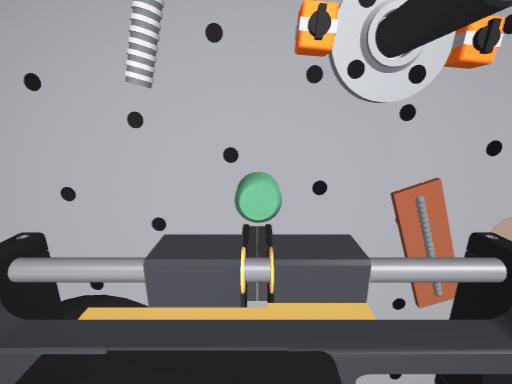

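View pics/t12.png

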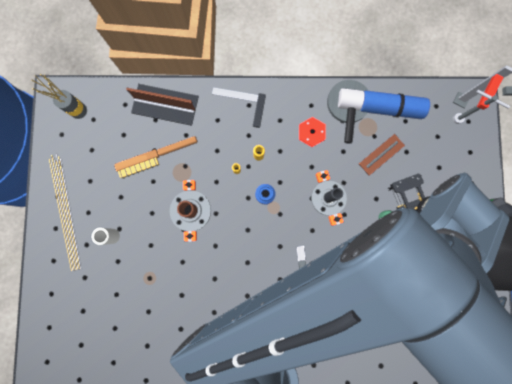

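Run:
```python
from h import *
s,c,W,T=look(["cap"],"w12.png")
print(annulus(W,tuple(s["position"][:2]),.034,.018,0,.003))
d=models.masks_of("wrist","cap")[0]["mask"];P=W[d];P=P[np.isfinite(P[:,0])]
print(np.percentile(P,[5,50,95],axis=0).round(4))
```

```text
tcp [ 0.4907 -0.3798  0.0855] yaw 109.85 z [ 0.0026 -0.0028 -1.    ] F [-0.8  0.   0.5] t 35.65 op 0.004
cap 0.63 [236.4, 170.5, 281.9, 220.9] ztop 0.0351 bbox [ 0.4902 -0.3773] [0.043  0.0428]
(array([ 0.4899, -0.3764]), np.float64(0.77), 1378)
[[ 0.4716 -0.3928  0.016 ]
 [ 0.4886 -0.3728  0.0337]
 [ 0.5068 -0.3557  0.0351]]
```

The cap is still standing at (0.490, −0.377). I'll try again, lower this time, and read the opening before lifting.

Emit:
send_rows(moves=[[0,0,0,0,0,0,-0.6],[0,0,0,0,0,0,-0.6],[0,0,0,0,0,0,-0.6],[0,0,0,0,0,0,-0.6],[0,0,0,0,0,0,-0.6],[0,0,0,0,0,0,-0.6],[0,0,0,0,0,0,-0.6],[0,0,1,0,0,0,-0.6],[0,0,1,0,0,0,-0.6],[0,0,1,0,0,0,-0.6],[0,0,0.12,0,0,0,-0.6],[0,0,0,0,0,0,-0.6]])

```text
time_s: 37.3
position: [0.4901, -0.3792, 0.0064]
tcp_rot: [[-0.342, 0.94, 0.0], [0.94, 0.342, -0.0], [-0.0, 0.0, -1.0]]
force: [0.2, -0.3, 0.5]
opening: 0.799
```

Emit:
send_rows(moves=[[0,0,0,0,0,0,1],[0,0,0,0,0,0,1],[0,0,0,0,0,0,1],[0,0,0,0,0,0,1],[0,0,0,0,0,0,1]])

```text
time_s: 37.92
position: [0.4899, -0.3789, 0.0061]
tcp_rot: [[-0.342, 0.94, 0.0], [0.94, 0.342, -0.0], [-0.0, 0.0, -1.0]]
force: [-0.0, 0.2, -0.0]
opening: 0.317
```

Run:
```python
from h import *
s,c,W,T=look(["cap"],"w13.png")
for d in models.masks_of("wrist","cap")[:1]:
    P=W[d["mask"]];P=P[np.isfinite(P[:,0])]
    print(np.percentile(P,[5,50,95],axis=0).round(4))
c=vision.capture("scene")
cv2.imwrite("pics/s13.png",cv2.resize(c["img"][90:250,80:300,::-1],None,fx=3,fy=3,interpolation=cv2.INTER_CUBIC))
```

```text
tcp [ 0.4899 -0.3789  0.0061] yaw 110.0 z [ 1.e-04 -1.e-04 -1.e+00] F [-0.   0.2 -0. ] t 37.92 op 0.317
cap 0.87 [226.9, 193.0, 291.3, 257.3] ztop 0.0351 bbox [ 0.4882 -0.3765] [0.0383 0.0419]
[[ 0.4713 -0.3891  0.0102]
 [ 0.4872 -0.3688  0.0337]
 [ 0.5026 -0.3551  0.0351]]
```

View pics/w13.png

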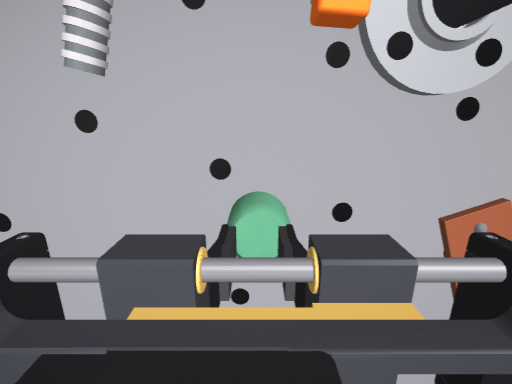

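View pics/s13.png

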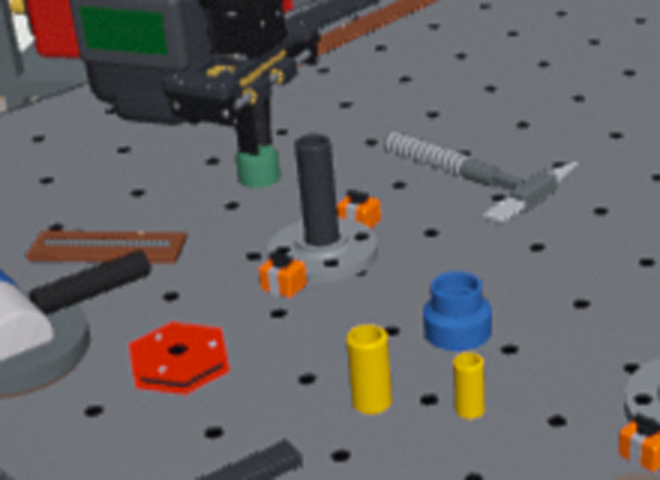

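Run:
```python
from h import *
s=status.read_state();c=vision.capture("wrist");W=cloud(c,c["hand_eye"])
cv2.imwrite("pics/w14.png",cv2.resize(c["img"][180:310,190:330,::-1],None,fx=5,fy=5,interpolation=cv2.INTER_CUBIC))
print(s["opening"],s["position"])
for r in range(190,310,8):
    print(r,[tuple((W[r,u]*1000).round(0).astype(int)) if np.isfinite(W[r,u,0]) else None for u in range(216,304,10)])
```

```text
0.13174617345005457 [ 0.48978723 -0.37883876  0.00590757]
190 [(np.int64(25), np.int64(-31), np.int64(5)), (np.int64(24), np.int64(-24), np.int64(7)), (np.int64(25), np.int64(-16), np.int64(5)), (np.int64(25), np.int64(-8), np.int64(5)), (np.int64(25), np.int64(0), np.int64(6)), (np.int64(25), np.int64(7), np.int64(5)), (np.int64(25), np.int64(15), np.int64(6)), (np.int64(25), np.int64(22), np.int64(6)), (np.int64(25), np.int64(30), np.int64(6))]
198 [(np.int64(19), np.int64(-31), np.int64(5)), (np.int64(18), np.int64(-24), np.int64(6)), (np.int64(19), np.int64(-16), np.int64(5)), (np.int64(23), np.int64(-8), np.int64(-9)), (np.int64(24), np.int64(0), np.int64(-13)), (np.int64(23), np.int64(7), np.int64(-11)), (np.int64(19), np.int64(15), np.int64(2)), (np.int64(19), np.int64(23), np.int64(5)), (np.int64(19), np.int64(30), np.int64(5))]
206 [(np.int64(12), np.int64(-32), np.int64(7)), (np.int64(12), np.int64(-24), np.int64(5)), (np.int64(18), np.int64(-15), np.int64(-12)), (np.int64(22), np.int64(-7), np.int64(-23)), (np.int64(22), np.int64(0), np.int64(-25)), (np.int64(22), np.int64
[... 4389 characters left out ...]
4(-10), np.int64(-79)), (np.int64(-68), np.int64(-9), np.int64(6)), (np.int64(-67), np.int64(0), np.int64(5)), (np.int64(-67), np.int64(8), np.int64(5)), (np.int64(-6), np.int64(10), np.int64(-79)), (np.int64(17), np.int64(11), np.int64(-110)), (np.int64(27), np.int64(12), np.int64(-124))]
302 [(np.int64(24), np.int64(-12), np.int64(-123)), (np.int64(17), np.int64(-10), np.int64(-114)), (np.int64(-75), np.int64(-18), np.int64(5)), (np.int64(-76), np.int64(-9), np.int64(7)), (np.int64(-76), np.int64(0), np.int64(6)), (np.int64(-77), np.int64(8), np.int64(7)), (np.int64(-75), np.int64(17), np.int64(5)), (np.int64(14), np.int64(11), np.int64(-111)), (np.int64(23), np.int64(12), np.int64(-123))]
```

View pics/w14.png

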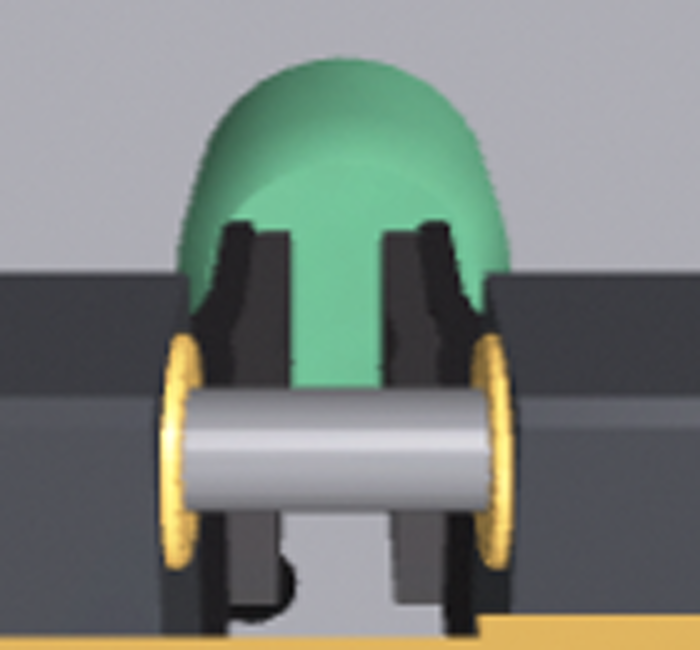

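Readings and picture disagree: opening 0.13 (11 mm), yet the jaws appear to pass through the standing 46 mm cap with no contact force. I'll open, turn back and test the closure again, reading step by step.

Emit:
send_rows(moves=[[0,0,0,0,0,0,-1],[0,0,0,0,0,0,-1],[0,0,0,0,0,0,-1],[0,0,0,0,0,0,-1],[0,0,0,0,0,0,-1],[0,0,0,0,0,0,-1],[0,0,0,0,0,0,-0.6]])

```text
time_s: 39.05
position: [0.4898, -0.3789, 0.006]
tcp_rot: [[-0.342, 0.94, 0.0], [0.94, 0.342, -0.0], [-0.0, 0.0, -1.0]]
force: [0.3, 0.6, -0.2]
opening: 0.763
```

Emit:
send_rows(moves=[[0,0,-0.3,0,0,-1,-0.6],[0,0,0,0,0,-1,-0.6],[0,0,0,0,0,-1,-0.6],[0,0,0,0,0,-1,-0.6],[0,0,0,0,0,-1,-0.6],[0,0,0,0,0,-1,-0.6],[0,0,0,0,0,-1,-0.6],[0,0,0,0,0,0,-0.1],[0,0,0,0,0,0,0.2],[0,0,0,0,0,0,0.2],[0,0,0,0,0,0,0.2]])

```text
time_s: 40.42
position: [0.4899, -0.3789, 0.0135]
tcp_rot: [[-1.0, 0.001, 0.0], [0.001, 1.0, 0.0], [-0.0, 0.0, -1.0]]
force: [-0.0, -0.2, -0.4]
opening: 0.445
```

Run:
```python
from h import *
s,c,W,T=look(["cap"],"w15.png")
cv2.imwrite("pics/w15c.png",cv2.resize(c["img"][150:310,160:360,::-1],None,fx=3.5,fy=3.5,interpolation=cv2.INTER_CUBIC))
```

```text
tcp [ 0.4899 -0.3789  0.0135] yaw 179.97 z [ 0.  0. -1.] F [-0.  -0.2 -0.4] t 40.42 op 0.445
cap 0.96 [228.4, 188.3, 291.4, 254.9] ztop 0.0352 bbox [ 0.4882 -0.3783] [0.0417 0.0424]
```

View pics/w15c.png

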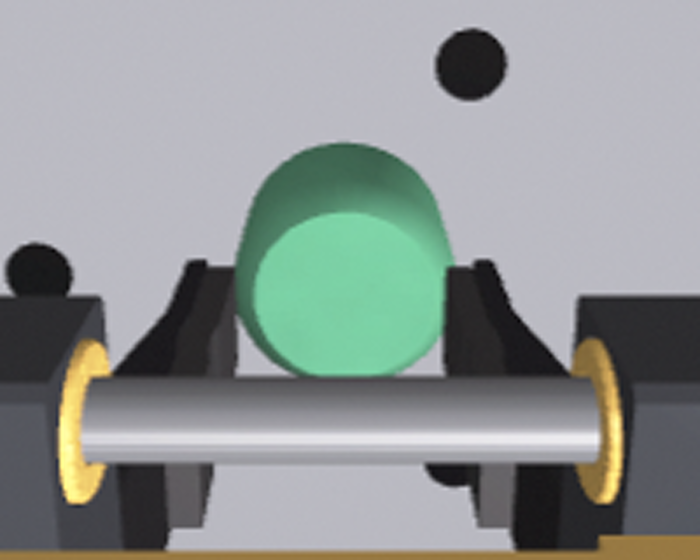

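Emit:
send_rows(moves=[[0,0,0,0,0,0,0.3]])

```text
time_s: 40.65
position: [0.4898, -0.3789, 0.0135]
tcp_rot: [[-1.0, 0.0, -0.0], [0.0, 1.0, 0.0], [0.0, 0.0, -1.0]]
force: [0.7, 0.3, -0.5]
opening: 0.372
```

Emit:
send_rows(moves=[[0,0,0,0,0,0,0.3]])

```text
time_s: 40.78
position: [0.4898, -0.3789, 0.0135]
tcp_rot: [[-1.0, 0.0, 0.0], [0.0, 1.0, -0.0], [-0.0, -0.0, -1.0]]
force: [0.1, -0.3, 0.3]
opening: 0.362
```

Run:
```python
from h import *
s,c,W,T=look(["cap"],"w16.png")
cv2.imwrite("pics/w16c.png",cv2.resize(c["img"][150:310,160:360,::-1],None,fx=3.5,fy=3.5,interpolation=cv2.INTER_CUBIC))
```

```text
tcp [ 0.4898 -0.3789  0.0135] yaw 180.0 z [ 0. -0. -1.] F [ 0.1 -0.3  0.3] t 40.77 op 0.362
cap 0.97 [227.4, 191.2, 289.8, 258.0] ztop 0.0352 bbox [ 0.4885 -0.3775] [0.0409 0.0408]
```

View pics/w16c.png

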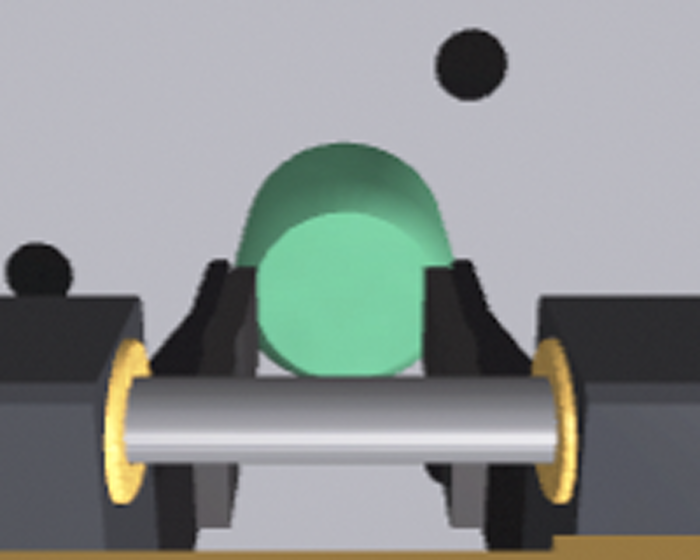

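The jaws visibly sink into the cap walls (opening 31 mm against 46 mm). I'll nudge sideways to test whether the cap responds to contact at all.

Emit:
send_rows(moves=[[0,-0.6,0,0,0,0,0.3],[0,0,0,0,0,0,0.3],[0,0,0,0,0,0,0.3]])

```text
time_s: 41.25
position: [0.4897, -0.3942, 0.0134]
tcp_rot: [[-1.0, 0.001, -0.0], [0.001, 1.0, 0.0], [0.0, 0.0, -1.0]]
force: [-0.2, 0.2, -0.6]
opening: 0.349
```

Run:
```python
from h import *
s,c,W,T=look(["cap"],"w17.png")
print(s["joint_positions"])
cv2.imwrite("pics/w17c.png",cv2.resize(c["img"][150:310,160:360,::-1],None,fx=3.5,fy=3.5,interpolation=cv2.INTER_CUBIC))
c=vision.capture("scene");W=cloud(c)
for d in models.masks_of("scene","cap")[:2]:
    P=W[d["mask"]];P=P[np.isfinite(P[:,0])];print(d["confidence"],P.mean(0).round(3),P.max(0).round(3),P.min(0).round(3))
cv2.imwrite("pics/s17.png",cv2.resize(c["img"][90:250,80:300,::-1],None,fx=3,fy=3,interpolation=cv2.INTER_CUBIC))
```

```text
tcp [ 0.4897 -0.3942  0.0134] yaw 179.97 z [-1.e-04  2.e-04 -1.e+00] F [-0.2  0.2 -0.6] t 41.25 op 0.349
cap 0.66 [248.2, 192.0, 314.2, 254.6] ztop 0.0351 bbox [ 0.4884 -0.3776] [0.0399 0.0432]
[-4.90066941e+01  4.39065761e+01  8.87047011e+01  4.82124584e-03
  4.73986547e+01 -1.38978463e+02]
0.74 [ 0.496 -0.365  0.021] [ 0.515 -0.35   0.046] [ 0.431 -0.421 -0.003]
0.43 [0.523 0.242 0.017] [0.604 0.296 0.051] [ 0.378  0.156 -0.002]
```

View pics/w17c.png

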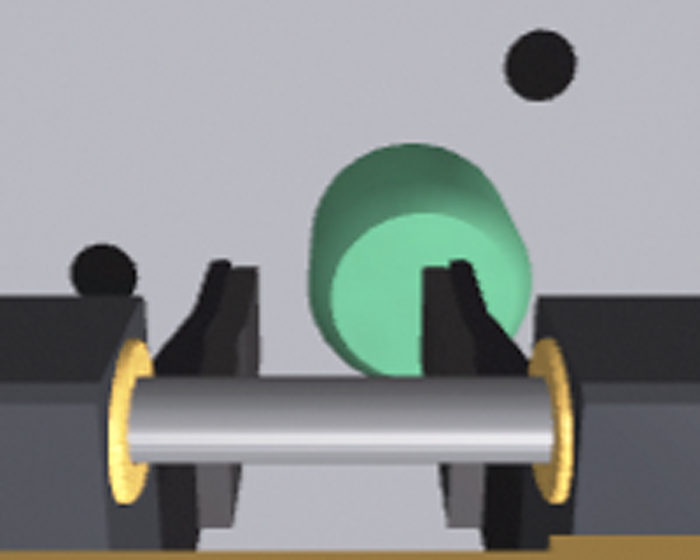

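View pics/s17.png

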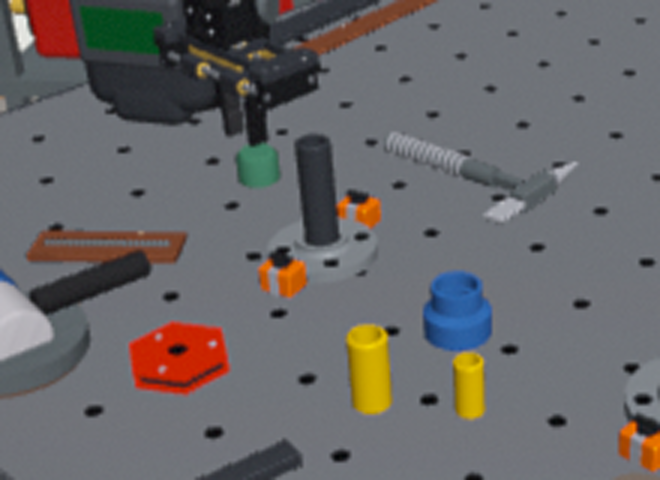

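The jaw passed through the cap without moving it, and the force stayed near zero. No contact is being simulated there, so this is not a misaligned grasp. I'll build the other spool now and come back to the cap.

Emit:
send_rows(moves=[[0,0,-1,0,0,0,-0.6],[0,0,-1,0,0,0,-1],[0,0,-1,0,0,0,-1],[0,0,-1,0,0,0,-1],[0,0,-1,0,0,0,-1],[0,0,-1,0,0,0,-1],[0,0,-1,0,0,0,-1],[-0.2,1,0,0,0,0,-1],[-0.2,1,0,0,0,0,-1],[-0.2,1,0,0,0,0,-1],[-0.2,1,0,0,0,0,-1],[-0.2,1,0,0,0,0,-1]])

```text
time_s: 42.95
position: [0.5146, -0.2657, 0.1874]
tcp_rot: [[-1.0, -0.001, -0.002], [-0.001, 1.0, 0.002], [0.002, 0.002, -1.0]]
force: [-0.1, -0.8, -0.0]
opening: 1.0
```

Emit:
send_rows(moves=[[-0.2,1,0,0,0,0,-1],[-0.2,1,0,0,0,0,-1],[-0.2,1,0,0,0,0,-1],[-0.2,1,0,0,0,0,-1],[-0.2,1,0,0,0,0,-1],[-0.2,1,0,0,0,0,-1],[-0.2,1,0,0,0,0,-1],[-0.2,1,0,0,0,0,-1],[-0.2,1,0,0,0,0,-1],[0,1,0,0,0,0,-1],[0,0.7,0,0,0,0,-1],[0,0,0,0,0,0,-1]])

```text
time_s: 44.45
position: [0.559, 0.0005, 0.188]
tcp_rot: [[-1.0, -0.003, -0.001], [-0.003, 1.0, 0.0], [0.001, 0.0, -1.0]]
force: [0.6, -0.4, 0.6]
opening: 1.001
```

Run:
```python
from h import *
s,c,W,T=look(["reducer"],"w18.png")
print(annulus(W,(.56,-.002),.052,.023,.0185))
```

```text
tcp [5.59e-01 5.00e-04 1.88e-01] yaw -179.83 z [-1.3e-03  1.0e-04 -1.0e+00] F [ 0.6 -0.4  0.6] t 44.45 op 1.001
reducer 0.61 [230.4, 154.3, 277.2, 201.7] ztop 0.0527 bbox [ 0.5604 -0.0029] [0.0453 0.0443]
reducer 0.56 [152.6, 283.6, 191.0, 321.6] ztop 0.0172 bbox [ 0.7635 -0.1383] [0.0679 0.0576]
(array([ 0.5618, -0.0029]), np.float64(0.49), 385)
```

View pics/w18.png

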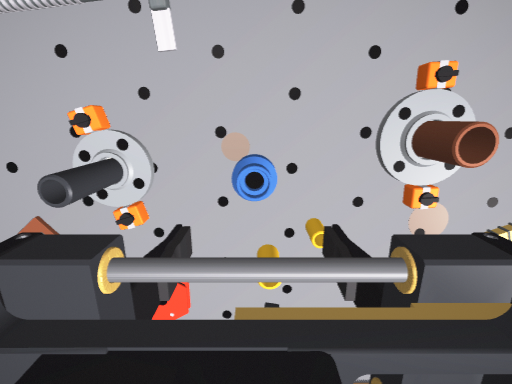

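The reducer is at (254,178) and both seated pipes still stand. Descending on its body.

Emit:
send_rows(moves=[[-0.05,-0.13,1,0,0,0,-1],[0,0,1,0,0,0,-1],[0,0,1,0,0,0,-1],[0,0,1,0,0,0,-1],[0,0,1,0,0,0,-1],[0,0,1,0,0,0,-1],[0,0,1,0,0,0,-1],[0,0,0.15,0,0,0,-1],[0,0,0,0,0,0,1],[0,0,0,0,0,0,1],[0,0,0,0,0,0,1],[0,0,0,0,0,0,1]])

```text
time_s: 46.05
position: [0.5614, -0.0047, 0.0104]
tcp_rot: [[-1.0, -0.0, 0.001], [-0.0, 1.0, -0.0], [-0.001, -0.0, -1.0]]
force: [0.3, 0.6, -1.3]
opening: 0.632
```

Emit:
send_rows(moves=[[0,0,0,0,0,0,1]])

```text
time_s: 46.18
position: [0.5611, -0.0041, 0.0101]
tcp_rot: [[-1.0, 0.001, 0.0], [0.001, 1.0, 0.001], [-0.0, 0.001, -1.0]]
force: [0.4, 1.6, 3.2]
opening: 0.516
```

Run:
```python
from h import *
s,c,W,T=look(["reducer"],"w19.png")
cv2.imwrite("pics/w19c.png",cv2.resize(c["img"][150:310,130:390,::-1],None,fx=3,fy=3,interpolation=cv2.INTER_CUBIC))
```

```text
tcp [ 0.5611 -0.0041  0.0101] yaw 179.96 z [ 3.e-04  9.e-04 -1.e+00] F [0.4 1.6 3.2] t 46.17 op 0.516
reducer 0.87 [215.5, 180.1, 300.9, 258.5] ztop 0.0525 bbox [ 0.5533 -0.0038] [0.0315 0.0453]
```

View pics/w19c.png

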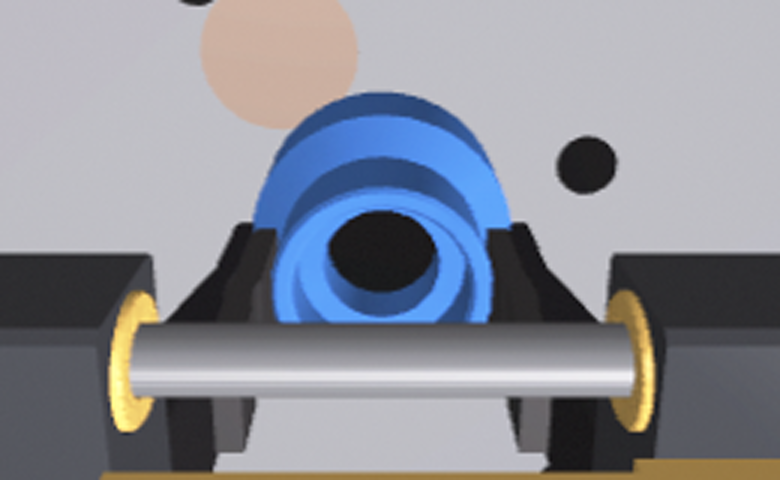

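Emit:
send_rows(moves=[[0,0,0,0,0,0,1],[0,0,0,0,0,0,1]])

```text
time_s: 46.52
position: [0.5611, -0.0041, 0.0101]
tcp_rot: [[-1.0, 0.0, 0.0], [0.0, 1.0, 0.001], [-0.0, 0.001, -1.0]]
force: [0.1, 4.9, 5.3]
opening: 0.52
```

The jaws stopped at 0.52, which is 45 mm, the neck's diameter. So the contact is higher up than the reported TCP suggests. The fingertips may end well behind the reported TCP, which would explain the cap (the jaws closed above it). I'll measure the tip depth in tool coordinates.

Run:
```python
from h import *
c=vision.capture("wrist");W=cloud(c,c["hand_eye"])*1000
for r in range(214,262,3):
    print(r,[tuple(W[r,u].round(0).astype(int).tolist()) for u in list(range(202,230,4))])
# histogram: points near jaws |x|<16, by z, with |y| in finger range
P=W.reshape(-1,3);P=P[np.isfinite(P[:,0])]
m=(abs(P[:,0])<14)&(abs(P[:,1])>21)&(abs(P[:,1])<45)
print(np.histogram(P[m][:,2],bins=range(-90,21,5)))
```

```text
214 [(3, -43, 10), (4, -40, 9), (3, -37, 10), (4, -33, 8), (13, -26, -17), (13, -24, -18), (14, -21, -19)]
217 [(1, -43, 10), (1, -40, 11), (1, -37, 10), (1, -34, 9), (11, -27, -17), (12, -23, -19), (12, -20, -21)]
220 [(-2, -44, 10), (-2, -40, 10), (-2, -37, 10), (-2, -34, 11), (9, -27, -17), (10, -23, -19), (10, -21, -21)]
223 [(-4, -44, 10), (-4, -41, 10), (-4, -37, 9), (6, -30, -15), (7, -27, -17), (8, -23, -21), (12, -19, -31)]
226 [(-7, -44, 9), (-7, -41, 10), (11, -29, -33), (10, -27, -32), (10, -25, -30), (5, -24, -19), (13, -18, -39)]
229 [(-10, -44, 10), (11, -31, -39), (12, -28, -39), (9, -27, -34), (9, -24, -35), (7, -22, -29), (12, -18, -42)]
232 [(-13, -45, 12), (11, -30, -43), (11, -28, -43), (10, -26, -40), (9, -23, -39), (5, -22, -30), (11, -18, -43)]
235 [(-15, -44, 9), (11, -29, -48), (11, -27, -48), (10, -25, -44), (10, -23, -45), (8, -21, -41), (9, -18, -43)]
238 [(11, -31, -51), (11, -28, -52), (10, -27, -49), (10, -24, -49), (10, -22, -49), (7, -21, -43), (7, -18, -42)]
241 [(11, -30, -55), (11, -28, -56), (10, -26, -53), (9, -24, -52), (8, -22, -49), (5, -21, 
[... 270 characters left out ...]
 -27, -63), (10, -24, -65), (7, -23, -59), (3, -22, -51), (-1, -21, -43), (-1, -19, -42)]
253 [(11, -28, -69), (9, -26, -66), (10, -24, -67), (6, -23, -59), (1, -22, -51), (-3, -21, -42), (-4, -19, -42)]
256 [(11, -27, -72), (9, -25, -69), (10, -23, -70), (4, -23, -60), (-1, -22, -51), (-6, -21, -41), (-6, -19, -41)]
259 [(32, -18, -113), (33, -16, -114), (33, -15, -114), (33, -13, -115), (33, -12, -114), (32, -11, -113), (32, -10, -113)]
(array([150, 159, 413, 135, 253, 175, 217, 184, 164, 240, 117,  99,  12,
        59, 224,  11,   1,   0,   0, 562, 269,   0]), array([-90, -85, -80, -75, -70, -65, -60, -55, -50, -45, -40, -35, -30,
       -25, -20, -15, -10,  -5,   0,   5,  10,  15,  20]))
```

The fingertips end at tool z ≈ −31 mm, so the real tips sit about 31 mm short of the reported TCP. The "ghost" cap was simply below the jaws. My no-contact theory was wrong, and from here I'll correct z by −31 mm. I'll regrip the reducer neck with the tips near z = 0.034.

Emit:
send_rows(moves=[[0,0,0,0,0,0,-0.5],[0,0,0,0,0,0,-0.5],[0,0,0.27,0,0,0,-0.5],[0,0,0,0,0,0,1],[0,0,0,0,0,0,1],[0,0,0,0,0,0,1],[0,0,0,0,0,0,1],[0,0,0,0,0,0,-0.5],[0,0,0,0,0,0,-0.5],[0,0,0,0,0,0,-0.5]])

```text
time_s: 47.82
position: [0.5612, -0.0047, 0.0032]
tcp_rot: [[-1.0, -0.0, 0.0], [-0.0, 1.0, -0.0], [-0.0, -0.0, -1.0]]
force: [0.4, 0.2, 0.1]
opening: 0.723
```

Emit:
send_rows(moves=[[0,0,0,0,0,1,-0.5],[0,0,0,0,0,1,-0.5],[0,0,0,0,0,1,-0.5],[0,0,0,0,0,1,-0.5],[0,0,0,0,0,1,-0.5],[0,0,0,0,0,1,-0.5],[0,0,0,0,0,1,-0.5],[0,0,0,0,0,1,-0.5],[0,0,0,0,0,1,-0.5],[0,0,0,0,0,0,1],[0,0,0,0,0,0,1],[0,0,0,0,0,0,1]])

```text
time_s: 49.32
position: [0.5609, -0.0047, 0.003]
tcp_rot: [[-0.001, 1.0, -0.0], [1.0, 0.001, -0.0], [-0.0, -0.0, -1.0]]
force: [-1.3, -0.3, 0.8]
opening: 0.523
```

Emit:
send_rows(moves=[[0,0,0,0,0,0,1],[0,0,0,0,0,0,1]])

```text
time_s: 49.58
position: [0.5608, -0.0046, 0.003]
tcp_rot: [[-0.001, 1.0, -0.0], [1.0, 0.001, -0.0], [-0.0, -0.0, -1.0]]
force: [-0.9, -0.0, 0.6]
opening: 0.523
```

Emit:
send_rows(moves=[[0,0,-0.3,0,0,0,1],[0,0,-1,0,0,0,1],[0,0,-1,0,0,-1,1],[0,0,-1,0,0,-1,1],[0,0,-1,0,0,-1,1],[0,0,-1,0,0,-1,1],[0,0,-0.2,0,0,-1,1],[0,0,0,0,0,-1,1],[0,0,0,0,0,-1,1],[0,0,0,0,0,-1,1],[0,0,0,0,0,-1,1]])

```text
time_s: 50.95
position: [0.5595, -0.0042, 0.1395]
tcp_rot: [[-1.0, -0.006, -0.003], [-0.006, 1.0, 0.001], [0.003, 0.001, -1.0]]
force: [-0.1, -0.4, -6.6]
opening: 0.521
```

Emit:
send_rows(moves=[[0.2,1,0,0,0,0,1],[0.2,1,0,0,0,0,1],[0.2,1,0,0,0,0,1],[0.2,1,0,0,0,0,1],[0.2,1,0,0,0,0,1],[0.3,1,0,0,0,0,1],[0.3,1,0,0,0,0,1],[0.3,1,0,0,0,0,1],[0.2,1,0,0,0,0,1],[0,0.33,0,0,0,0,1],[0,0,0,0,0,0,1],[0,0,0,0,0,0,1]])

```text
time_s: 52.45
position: [0.5085, 0.2277, 0.1402]
tcp_rot: [[-1.0, 0.0, -0.001], [0.0, 1.0, -0.001], [0.001, -0.001, -1.0]]
force: [0.2, 1.0, -6.6]
opening: 0.521
```

Run:
```python
from h import *
s,c,W,T=look(["wide_pipe","reducer"],"w20.png")
print(annulus(W,(.5082,.2292),.0139,.0635,.034))
```

```text
tcp [0.5085 0.2277 0.1402] yaw 179.98 z [-7.e-04 -7.e-04 -1.e+00] F [ 0.2  1.  -6.6] t 52.45 op 0.521
wide_pipe 0.93 [443.1, 86.6, 510.5, 142.5] ztop 0.0856 bbox [0.4313 0.4534] [0.0354 0.0153]
wide_pipe 0.77 [237.3, 169.4, 279.0, 187.5] ztop 0.0983 bbox [0.4876 0.229 ] [0.0075 0.0335]
reducer 0.81 [214.2, 182.6, 301.6, 286.3] ztop 0.1897 bbox [0.508  0.2281] [0.0461 0.0447]
(array([0.508 , 0.2293]), np.float64(0.93), 4127)
```

View pics/w20.png

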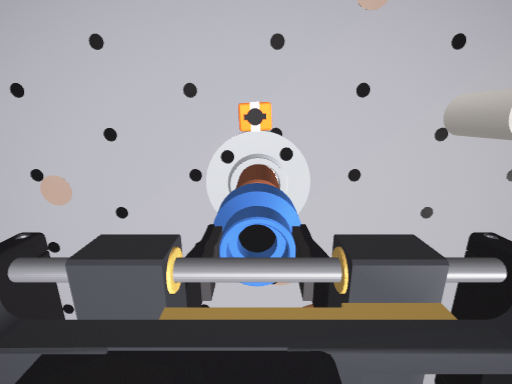

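The reducer is over the brown pipe. I'll shift y by +1 mm and go down.

Emit:
send_rows(moves=[[0,0.04,0.6,0,0,0,1],[0,0,0.6,0,0,0,1],[0,0,0.25,0,0,0,1],[0,0,0.25,0,0,0,1],[0,0,0,0,0,0,1]])

```text
time_s: 53.22
position: [0.5082, 0.2296, 0.0974]
tcp_rot: [[-1.0, -0.0, -0.001], [-0.0, 1.0, -0.0], [0.001, -0.0, -1.0]]
force: [0.4, -0.1, -8.3]
opening: 0.522
```

Run:
```python
from h import *
s,c,W,T=look([],"w21.png")
```

```text
tcp [0.5082 0.2296 0.0974] yaw -179.99 z [-1.1e-03 -3.0e-04 -1.0e+00] F [ 0.4 -0.1 -8.3] t 53.23 op 0.522
```

Emit:
send_rows(moves=[[0,0,0.2,0,0,0,1],[0,0,0.15,0,0,0,1],[0,0,0.06,0,0,0,1],[0,0,0,0,0,0,1]])

```text
time_s: 53.78
position: [0.5085, 0.2296, 0.0876]
tcp_rot: [[-1.0, -0.0, -0.0], [-0.0, 1.0, 0.0], [0.0, 0.0, -1.0]]
force: [-0.0, -0.6, -7.0]
opening: 0.523
```

Emit:
send_rows(moves=[[0,0,0.05,0,0,0,1],[0,0,0,0,0,0,1],[0,0,0,0,0,0,1]])

```text
time_s: 54.15
position: [0.5088, 0.2297, 0.087]
tcp_rot: [[-1.0, -0.0, 0.001], [-0.0, 1.0, 0.0], [-0.001, 0.0, -1.0]]
force: [-0.1, -0.4, -1.0]
opening: 0.525
```

Emit:
send_rows(moves=[[0,0,0,0,0,0,-0.5],[0,0,0,0,0,0,-0.5],[0,0,0,0,0,0,-0.5],[0,0,-1,0,0,0,-0.5],[0,0,-1,0,0,0,-0.5],[0,0,-1,0,0,0,-0.5],[0,0,-1,0,0,0,-0.5],[0,0,-0.5,0,0,0,-0.5],[0,0,0,0,0,0,-0.5]])

```text
time_s: 55.28
position: [0.5091, 0.2298, 0.1997]
tcp_rot: [[-1.0, -0.0, 0.002], [-0.0, 1.0, 0.0], [-0.002, 0.0, -1.0]]
force: [0.6, -1.1, 0.2]
opening: 0.748
```

Run:
```python
from h import *
s,c,W,T=look(["reducer"],"w22.png")
print(annulus(W,(.508,.229),.136,.023,.0185))
```

```text
tcp [0.5091 0.2298 0.1997] yaw -179.99 z [ 2.e-03  5.e-04 -1.e+00] F [ 0.6 -1.1  0.2] t 55.27 op 0.748
reducer 0.65 [230.8, 157.0, 285.0, 220.7] ztop 0.1366 bbox [0.5083 0.2302] [0.0457 0.0451]
(array([0.5097, 0.23  ]), np.float64(0.47), 624)
```

View pics/w22.png

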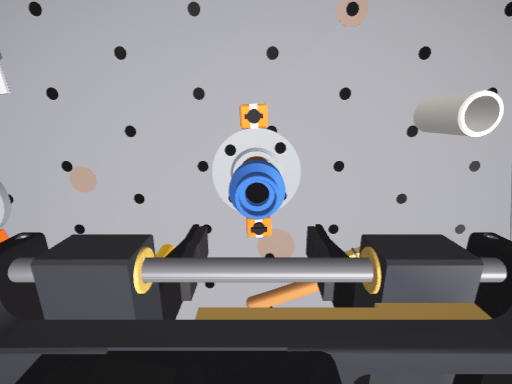

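The reducer is home, top at 0.1366. Now the larger yellow pipe.

Emit:
send_rows(moves=[[-0.8,-1,0,0,0,0,-0.5],[-0.8,-1,0,0,0,0,-0.5],[-0.8,-1,0,0,0,0,-0.5],[-0.8,-1,0,0,0,0,-0.5],[-0.8,-1,0,0,0,0,-0.5],[-0.8,-1,0,0,0,0,-0.5],[-0.8,-1,0,0,0,0,-0.5],[-0.8,-1,0,0,0,0,-0.5],[-0.7,-0.4,0,0,0,0,-0.5],[0,0,0,0,0,0,-0.5],[0,0,0,0,0,0,-0.5]])

```text
time_s: 56.75
position: [0.6846, 0.0203, 0.1977]
tcp_rot: [[-1.0, -0.0, -0.003], [-0.0, 1.0, 0.001], [0.003, 0.001, -1.0]]
force: [-0.2, 0.6, 0.1]
opening: 0.751
```

Run:
```python
from h import *
s,c,W,T=look(["short_pipe"],"w23.png")
print(annulus(W,(.685,.018),.070,.017,.012))
```

```text
tcp [0.6846 0.0203 0.1977] yaw -179.98 z [-3.2e-03  7.0e-04 -1.0e+00] F [-0.2  0.6  0.1] t 56.75 op 0.751
short_pipe 0.81 [241.7, 159.3, 266.5, 196.0] ztop 0.071 bbox [0.6853 0.0176] [0.0332 0.0321]
(array([0.6881, 0.0178]), np.float64(0.37), 286)
```

View pics/w23.png

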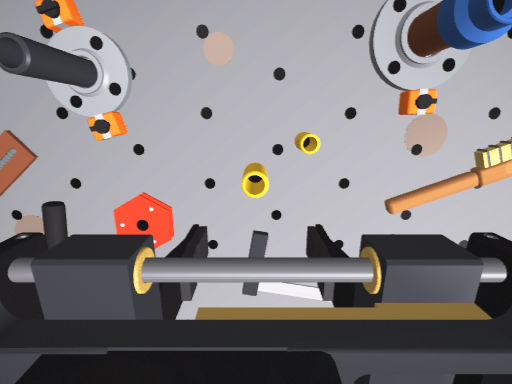

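The larger yellow pipe is at (255,180), with a 33 mm rim and its top at 0.071. The small one is at (309,143). Descending on the larger.

Emit:
send_rows(moves=[[-0.02,-0.1,1,0,0,0,-0.5],[0,0,1,0,0,0,-0.5],[0,0,1,0,0,0,-0.5],[0,0,1,0,0,0,-0.5],[0,0,1,0,0,0,-0.5],[0,0,1,0,0,0,-0.5],[0,0,1,0,0,0,-0.4],[0,0,0.75,0,0,0,-0.3],[0,0,0,0,0,0,1],[0,0,0,0,0,0,1],[0,0,0,0,0,0,1],[0,0,0,0,0,0,1]])

```text
time_s: 58.35
position: [0.6876, 0.0172, 0.0066]
tcp_rot: [[-1.0, -0.0, 0.002], [-0.0, 1.0, -0.0], [-0.002, -0.0, -1.0]]
force: [0.3, 0.5, 3.7]
opening: 0.383
```

Emit:
send_rows(moves=[[0,0,0,0,0,0,-0.1],[0,0,0,0,0,0,-0.1],[0,0,0,0,0,0,-0.1],[0,0,0,0,0,1,-0.1],[0,0,0,0,0,1,-0.1],[0,0,0,0,0,1,-0.1],[0,0,0,0,0,1,-0.1],[0,0,0,0,0,1,-0.1],[0,0,0,0,0,1,-0.1],[0,0,0,0,0,1,-0.1],[0,0,0,0,0,1,-0.1],[0,0,0,0,0,1,-0.1]])

```text
time_s: 59.85
position: [0.6863, 0.0171, 0.005]
tcp_rot: [[0.006, 1.0, -0.001], [1.0, -0.006, 0.0], [0.0, -0.001, -1.0]]
force: [-0.1, 0.4, -0.4]
opening: 0.547
```

Emit:
send_rows(moves=[[0,0,0,0,0,0,1],[0,0,0,0,0,0,1],[0,0,0,0,0,0,1],[0,0,0,0,0,0,1]])

```text
time_s: 60.35
position: [0.6862, 0.0171, 0.0051]
tcp_rot: [[-0.001, 1.0, -0.001], [1.0, 0.001, 0.0], [0.0, -0.001, -1.0]]
force: [-0.0, -0.4, 0.3]
opening: 0.383
```

Emit:
send_rows(moves=[[0,0,-0.4,0,0,0,1],[0,0,-1,0,0,0,1],[0,0,-1,0,0,0,1],[0,0,-1,0,0,-1,1],[0,0,-1,0,0,-1,1],[0,0,-1,0,0,-1,1],[0,0,-1,0,0,-1,1],[0,0,0,0,0,-1,1],[0,0,0,0,0,-1,1],[0,0,0,0,0,-1,1],[0,0,0,0,0,-1,1],[0,0,0,0,0,-1,1]])

```text
time_s: 61.85
position: [0.6861, 0.0172, 0.1653]
tcp_rot: [[-1.0, -0.006, -0.001], [-0.006, 1.0, 0.0], [0.001, 0.0, -1.0]]
force: [0.2, 0.5, -2.5]
opening: 0.381
```

Emit:
send_rows(moves=[[0.8,1,0,0,0,0,1],[0.8,1,0,0,0,0,1],[0.8,1,0,0,0,0,1],[0.8,1,0,0,0,0,1],[0.8,1,0,0,0,0,1],[0.8,1,0,0,0,0,1],[0.8,1,0,0,0,0,1],[0.8,1,0,0,0,0,1],[0.7,0.5,0,0,0,0,1],[0,0,0,0,0,0,1],[0,0,0,0,0,0,1]])

```text
time_s: 63.22
position: [0.51, 0.2291, 0.1655]
tcp_rot: [[-1.0, 0.0, 0.002], [0.0, 1.0, -0.0], [-0.002, -0.0, -1.0]]
force: [0.7, 1.2, -3.6]
opening: 0.378
```

Run:
```python
from h import *
s,c,W,T=look(["short_pipe","reducer"],"w24.png")
print(annulus(W,(.5082,.2292),.0139,.0635,.034))
```

```text
tcp [0.51   0.2291 0.1655] yaw 180.0 z [ 1.6e-03 -3.0e-04 -1.0e+00] F [ 0.7  1.2 -3.6] t 63.23 op 0.378
short_pipe 0.57 [227.3, 198.1, 284.0, 292.7] ztop 0.2312 bbox [0.5091 0.2295] [0.0345 0.0312]
reducer 0.57 [224.5, 161.7, 290.8, 218.2] ztop 0.1366 bbox [0.5016 0.2299] [0.0322 0.0457]
(array([0.5082, 0.2292]), np.float64(0.94), 3683)
```

View pics/w24.png

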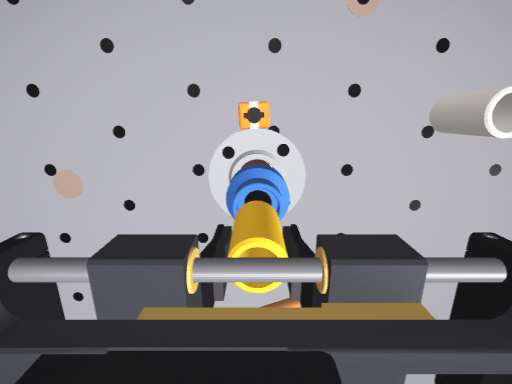

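Emit:
send_rows(moves=[[0.03,0.03,0.5,0,0,0,1],[0,0,0.4,0,0,0,1],[0,0,0.2,0,0,0,1],[0,0,0.1,0,0,0,1],[0,0,0,0,0,0,1],[0,0,0,0,0,0,1]])

```text
time_s: 64.12
position: [0.5086, 0.2305, 0.1355]
tcp_rot: [[-1.0, -0.0, 0.001], [-0.0, 1.0, 0.0], [-0.001, 0.0, -1.0]]
force: [0.1, 0.6, -3.0]
opening: 0.386
```

Base is at about 0.130, inside the socket with no contact load. Continuing down.

Emit:
send_rows(moves=[[0,0,0.2,0,0,0,1],[0,0,0.1,0,0,0,1],[0,0,0.04,0,0,0,1],[0,0,0,0,0,0,1],[0,0,0,0,0,0,1]])

```text
time_s: 64.75
position: [0.5083, 0.2304, 0.127]
tcp_rot: [[-1.0, -0.0, 0.0], [-0.0, 1.0, 0.0], [-0.0, 0.0, -1.0]]
force: [-1.0, -0.6, 1.1]
opening: 0.385
```

Emit:
send_rows(moves=[[0,0,0,0,0,0,-0.3],[0,0,0,0,0,0,-0.3],[0,0,0,0,0,0,-0.3],[0,0,-1,0,0,0,-0.3],[0,0,-1,0,0,0,-0.3],[0,0,-1,0,0,0,-0.3],[0,0,-1,0,0,0,-0.3],[0,0,0,0,0,0,-0.5],[0,0,0,0,0,0,-0.5]])

```text
time_s: 65.88
position: [0.5076, 0.2302, 0.2258]
tcp_rot: [[-1.0, -0.0, -0.001], [-0.0, 1.0, -0.0], [0.001, -0.0, -1.0]]
force: [-1.0, -0.7, 0.1]
opening: 0.736
```

Run:
```python
from h import *
s,c,W,T=look(["short_pipe","reducer"],"w25.png")
c=vision.capture("scene");cv2.imwrite("pics/s25.png",cv2.resize(c["img"][100:270,120:400,::-1],None,fx=2.8,fy=2.8,interpolation=cv2.INTER_CUBIC))
```

```text
tcp [0.5076 0.2302 0.2258] yaw -179.99 z [-1.5e-03 -3.0e-04 -1.0e+00] F [-1.  -0.7  0.1] t 65.88 op 0.736
short_pipe 0.69 [239.2, 174.9, 274.2, 225.7] ztop 0.1927 bbox [0.5077 0.2305] [0.0339 0.0332]
short_pipe 0.66 [161.6, 241.0, 178.8, 257.2] ztop 0.0516 bbox [0.6275 0.0876] [0.0053 0.0166]
reducer 0.57 [233.3, 155.9, 282.8, 205.4] ztop 0.1368 bbox [0.5023 0.2295] [0.0334 0.045 ]
```

View pics/s25.png

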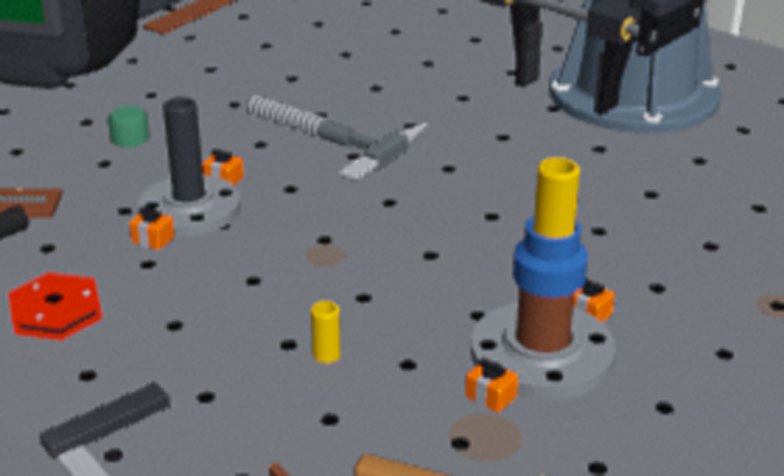

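The reducing spool stands complete, top at 0.1927 (0.192 expected). Now the cap again, with the tips truly low this time.

Emit:
send_rows(moves=[[0,-1,0,0,0,0,-0.5],[0,-1,0,0,0,0,-0.5],[0,-1,0,0,0,0,-0.5],[0,-1,0,0,0,0,-0.5],[0,-1,0,0,0,0,-0.5],[0,-1,0,0,0,0,-0.5],[0,-1,0,0,0,0,-0.5],[0,-1,0,0,0,0,-0.5],[0,-1,0,0,0,0,-0.5],[0,-1,0,0,0,0,-0.5],[0,-1,0,0,0,0,-0.5],[0,-1,0,0,0,0,-0.5]])

```text
time_s: 67.58
position: [0.508, -0.0704, 0.2261]
tcp_rot: [[-1.0, 0.0, -0.001], [0.0, 1.0, 0.0], [0.001, 0.0, -1.0]]
force: [0.2, 0.4, -1.1]
opening: 0.753
```

Emit:
send_rows(moves=[[0,-1,0,0,0,0,-0.5],[0,-1,0,0,0,0,-0.5],[0,-1,0,0,0,0,-0.5],[0,-1,0,0,0,0,-0.5],[0,-1,0,0,0,0,-0.5],[0,-1,0,0,0,0,-0.5],[0.1,-1,0,0,0,0,-0.5],[0.1,-1,0,0,0,0,-0.5],[0.1,-1,0,0,0,0,-0.5],[0.1,-1,0,0,0,0,-0.5],[0.1,-1,0,0,0,0,-0.5],[0.2,-1,0,0,0,0,-0.5]])

```text
time_s: 69.08
position: [0.4907, -0.3713, 0.2267]
tcp_rot: [[-1.0, -0.0, 0.0], [-0.0, 1.0, 0.0], [-0.0, 0.0, -1.0]]
force: [0.9, 1.0, -0.1]
opening: 0.752
```

Emit:
send_rows(moves=[[0,-0.3,1,0,0,0,-0.5],[0,0,0,0,0,0,-0.5],[0,0,0,0,0,0,-0.5]])

```text
time_s: 69.45
position: [0.4909, -0.3773, 0.2021]
tcp_rot: [[-1.0, -0.0, 0.0], [-0.0, 1.0, 0.0], [-0.0, 0.0, -1.0]]
force: [0.4, 0.3, -0.4]
opening: 0.75
```

Run:
```python
from h import *
s,c,W,T=look(["cap"],"w26.png")
print(annulus(W,(.4908,-.377),.034,.018,0,.003))
```

```text
tcp [ 0.4909 -0.3773  0.2021] yaw -180.0 z [ 1.e-04  1.e-04 -1.e+00] F [ 0.4  0.3 -0.4] t 69.45 op 0.75
cap 0.74 [240.3, 158.1, 273.7, 189.8] ztop 0.0353 bbox [ 0.4895 -0.3775] [0.0422 0.0442]
(array([ 0.4895, -0.3775]), np.float64(0.76), 700)
```

View pics/w26.png

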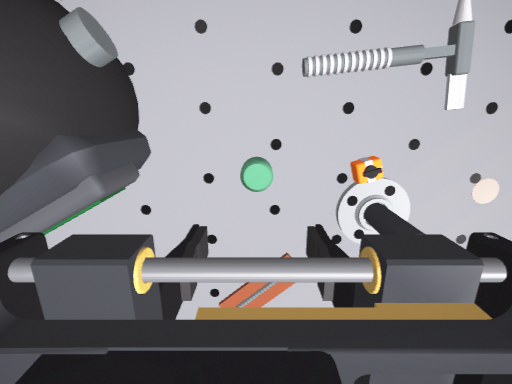

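Emit:
send_rows(moves=[[0.05,-0.01,1,0,0,0,-0.5],[0,0,1,0,0,0,-0.5],[0,0,1,0,0,0,-0.5],[0,0,1,0,0,0,-0.5],[0,0,1,0,0,0,-0.5],[0,0,1,0,0,0,-0.5],[0,0,1,0,0,0,-0.5],[0,0,0.5,0,0,0,-0.5],[0,0,0.5,0,0,0,-0.5],[0,0,0,0,0,0,-0.5]])

```text
time_s: 70.8
position: [0.4895, -0.3771, 0.0014]
tcp_rot: [[-1.0, -0.0, -0.001], [-0.0, 1.0, 0.001], [0.001, 0.001, -1.0]]
force: [0.1, 0.5, 0.3]
opening: 0.755
```

Emit:
send_rows(moves=[[0,0,0.4,0,0,0,-0.5],[0,0,0.35,0,0,0,-0.5],[0,0,0,0,0,0,-0.5],[0,0,0,0,0,0,1],[0,0,0,0,0,0,1],[0,0,0,0,0,0,1],[0,0,0,0,0,0,1]])

```text
time_s: 71.68
position: [0.4898, -0.3776, -0.0167]
tcp_rot: [[-1.0, -0.0, 0.0], [-0.0, 1.0, -0.001], [-0.0, -0.001, -1.0]]
force: [-0.4, -0.0, 1.2]
opening: 0.521
```

Now the jaws stop at 0.521 (45 mm), so the cap is really held and the fingertip offset is confirmed. I'll open, turn 90° and squeeze again.

Emit:
send_rows(moves=[[0,0,0,0,0,0,-0.4],[0,0,0,0,0,0,-0.4],[0,0,0,0,0,0,-0.4],[0,0,0,0,0,1,-0.4],[0,0,0,0,0,1,-0.4],[0,0,0,0,0,1,-0.4],[0,0,0,0,0,1,-0.4],[0,0,0,0,0,1,-0.4],[0,0,0,0,0,1,-0.4],[0,0,0,0,0,1,-0.4],[0,0,0,0,0,1,-0.4],[0,0,0,0,0,1,-0.4]])

```text
time_s: 73.18
position: [0.4895, -0.3773, -0.0171]
tcp_rot: [[0.006, 1.0, -0.0], [1.0, -0.006, 0.0], [0.0, -0.0, -1.0]]
force: [-0.1, 0.2, 0.7]
opening: 0.703
```

Emit:
send_rows(moves=[[0,0,0,0,0,0,1],[0,0,0,0,0,0,1],[0,0,0,0,0,0,1],[0,0,0,0,0,0,1],[0,0,0,0,0,0,1]])

```text
time_s: 73.8
position: [0.4897, -0.3775, -0.017]
tcp_rot: [[-0.0, 1.0, 0.0], [1.0, 0.0, -0.0], [-0.0, 0.0, -1.0]]
force: [0.3, -0.1, -1.0]
opening: 0.518
```

Emit:
send_rows(moves=[[0,0,-0.3,0,0,0,1],[0,0,-1,0,0,0,1],[0,0,-1,0,0,0,1],[0,0,-1,0,0,-1,1],[0,0,-1,0,0,-1,1],[0,0,-1,0,0,-1,1],[0,0,-1,0,0,-1,1],[0,0,-0.1,0,0,-1,1],[0,0,0,0,0,-1,1],[0,0,0,0,0,-1,1],[0,0,0,0,0,-1,1],[0,0,0,0,0,-1,1]])

```text
time_s: 75.3
position: [0.4887, -0.3766, 0.1427]
tcp_rot: [[-1.0, -0.006, -0.002], [-0.006, 1.0, 0.001], [0.001, 0.001, -1.0]]
force: [0.2, -0.4, -3.3]
opening: 0.52
```

Emit:
send_rows(moves=[[-0.35,1,0,0,0,0,1],[-0.35,1,0,0,0,0,1],[-0.35,1,0,0,0,0,1],[-0.35,1,0,0,0,0,1],[-0.35,1,0,0,0,0,1],[-0.35,1,0,0,0,0,1],[-0.35,1,0,0,0,0,1],[0,0.06,0,0,0,0,1],[0,0,0,0,0,0,1],[0,0,0,0,0,0,1]])

```text
time_s: 76.55
position: [0.5505, -0.2018, 0.143]
tcp_rot: [[-1.0, 0.001, -0.0], [0.001, 1.0, -0.0], [0.0, -0.0, -1.0]]
force: [-0.5, -0.2, -3.1]
opening: 0.52
```

Run:
```python
from h import *
s,c,W,T=look(["long_pipe","cap"],"w27.png")
print(annulus(W,(.551,-.2005),.0121,.054,.026))
d=models.masks_of("wrist","long_pipe")
if d:
    P=W[d[0]["mask"]];P=P[np.isfinite(P[:,0])]
    for lo in (.03,.05,.07,.09,.11):
        Q=P[abs(P[:,2]-lo)<.01]
        if len(Q)>8: print(lo,len(Q),fitc(Q,.017).round(4))
```

```text
tcp [ 0.5505 -0.2018  0.143 ] yaw 179.95 z [-2.e-04 -3.e-04 -1.e+00] F [-0.5 -0.2 -3.1] t 76.55 op 0.52
long_pipe 0.92 [241.7, 169.7, 279.4, 209.3] ztop 0.1257 bbox [ 0.5385 -0.1989] [0.008  0.0276]
cap 0.61 [220.6, 201.5, 295.7, 285.7] ztop 0.195 bbox [ 0.5501 -0.2015] [0.0439 0.0438]
(array([ 0.5509, -0.2006]), np.float64(0.93), 3549)
0.03 86 [ 0.5516 -0.1992  0.017 ]
0.05 97 [ 0.5517 -0.1992  0.017 ]
0.07 125 [ 0.5517 -0.1992  0.017 ]
0.09 159 [ 0.5517 -0.1992  0.017 ]
0.11 190 [ 0.5517 -0.1992  0.017 ]
```

View pics/w27.png

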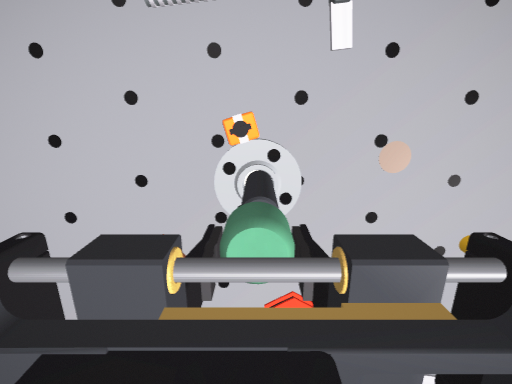

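The black pipe is at (0.5515, −0.1992) and vertical, and the cap is 2.5 mm off in y. I'll correct and go down.

Emit:
send_rows(moves=[[-0.04,0.1,0.5,0,0,0,1],[0,0,0.5,0,0,0,1],[0,0,0.2,0,0,0,1],[0,0,0,0,0,0,1],[0,0,0,0,0,0,1]])

```text
time_s: 77.38
position: [0.5521, -0.1985, 0.1131]
tcp_rot: [[-1.0, -0.0, 0.0], [-0.0, 1.0, -0.0], [-0.0, -0.0, -1.0]]
force: [0.6, 0.2, -3.4]
opening: 0.52
```

Emit:
send_rows(moves=[[0,0,0.2,0,0,0,1],[0,0,0.12,0,0,0,1],[0,0,0,0,0,0,1]])

```text
time_s: 77.75
position: [0.5515, -0.1982, 0.1047]
tcp_rot: [[-1.0, -0.0, -0.001], [-0.0, 1.0, 0.0], [0.001, 0.0, -1.0]]
force: [-0.1, 0.4, -3.5]
opening: 0.521
```

Emit:
send_rows(moves=[[0,-0.02,0.2,0,0,0,1],[0,0,0.15,0,0,0,1],[0,0,0.04,0,0,0,1],[0,0,0,0,0,0,1],[0,0,0,0,0,0,1]])

```text
time_s: 78.38
position: [0.5519, -0.1989, 0.0953]
tcp_rot: [[-1.0, -0.0, 0.0], [-0.0, 1.0, -0.0], [-0.0, -0.0, -1.0]]
force: [-0.1, 0.1, -2.7]
opening: 0.516
```

Emit:
send_rows(moves=[[0,0,0.04,0,0,0,1],[0,0,0,0,0,0,1],[0,0,0,0,0,0,-0.4],[0,0,0,0,0,0,-0.4],[0,0,0,0,0,0,-0.4],[0,0,-1,0,0,0,-0.4],[0,0,-1,0,0,0,-0.4],[0,0,-1,0,0,0,-0.4],[0,0,-1,0,0,0,-0.4],[0,0,0,0,0,0,-0.5],[0,0,0,0,0,0,-0.5]])

```text
time_s: 79.75
position: [0.5512, -0.1985, 0.1933]
tcp_rot: [[-1.0, -0.0, -0.001], [-0.0, 1.0, 0.001], [0.001, 0.001, -1.0]]
force: [-0.7, 0.5, 0.3]
opening: 0.744
```

Run:
```python
from h import *
s,c,W,T=look(["long_pipe","cap"],"w28.png")
c=vision.capture("scene");cv2.imwrite("pics/s28.png",cv2.resize(c["img"][90:270,110:390,::-1],None,fx=2.8,fy=2.8,interpolation=cv2.INTER_CUBIC))
W=cloud(c)
for n in ("wide_pipe","reducer","short_pipe","long_pipe","cap"):
    for d in models.masks_of("scene",n)[:1]:
        P=W[d["mask"]];P=P[np.isfinite(P[:,0])];print(n,round(d["confidence"],2),"z",np.percentile(P[:,2],[3,97]).round(4),P.mean(0).round(3))
```

```text
tcp [ 0.5512 -0.1985  0.1933] yaw -180.0 z [-1.4e-03  8.0e-04 -1.0e+00] F [-0.7  0.5  0.3] t 79.75 op 0.744
long_pipe 0.56 [245.3, 165.8, 268.8, 176.1] ztop 0.0785 bbox [ 0.5358 -0.1992] [0.0026 0.0177]
cap 0.6 [234.3, 174.4, 280.6, 226.1] ztop 0.1472 bbox [ 0.552  -0.1982] [0.0421 0.0429]
wide_pipe 0.94 z [0.0222 0.0767] [0.523 0.241 0.05 ]
reducer 0.56 z [0.0863 0.1362] [0.523 0.242 0.11 ]
short_pipe 0.87 z [0.1363 0.1929] [0.513 0.236 0.168]
long_pipe 0.6 z [0.0232 0.1051] [ 0.558 -0.187  0.065]
cap 0.81 z [0.1133 0.1473] [ 0.558 -0.188  0.133]
```

View pics/s28.png

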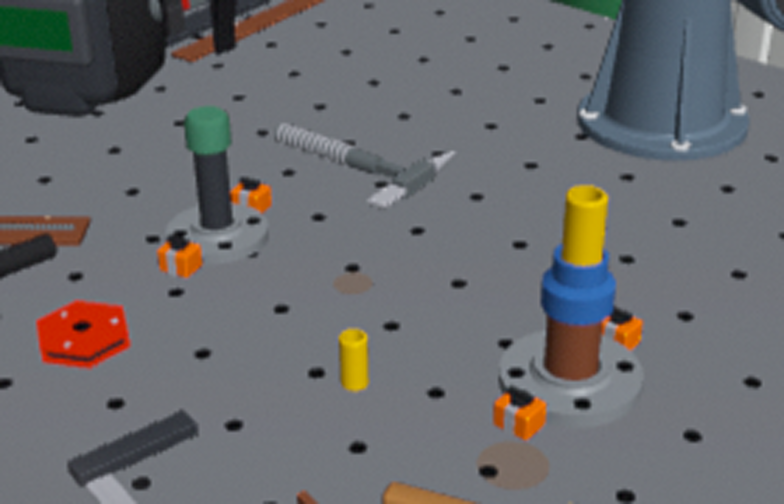

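View pics/w28.png

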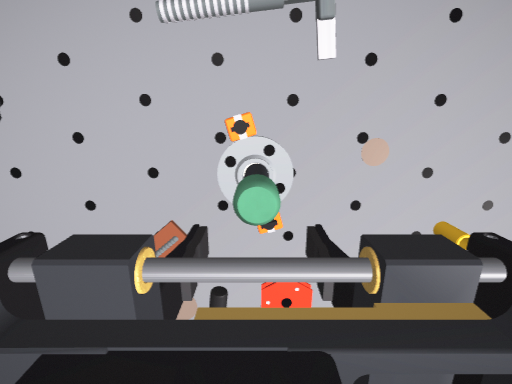

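Both spools stand, the cap's top reads 0.1472 (0.146 plus the known +1 mm bias), and the gripper is clear. Handing in.

```bash
python3 -c "
from rig import bot
print(bot.hand_in())"
```

```text
the job is handed in; nothing more can be done
None
```

Both spools are dry-fitted, and I handed the job in at about 80 s. The hand-in gives no verdict.
- **Wide-bore flange:** the brown pipe, the blue reducing coupling (wide end down) and the larger yellow pipe are stacked on it.
- **Narrow-bore flange:** the black pipe stands in it with the green cap on top.

**Last checks:** all five parts looked upright in the final scene picture, and the gripper was open and clear. The first table row was measured as each part went in, the cap after its release.

| | Brown pipe | Reducer | Yellow pipe | Black pipe | Cap |
|---|---|---|---|---|---|
| Measured top (m) | 0.0987 | 0.1366 | 0.1927 | 0.1268 | 0.1472 |
| Expected top (m) | 0.098 | 0.136 | 0.192 | 0.126 | 0.146 |

The measured tops run about 1 mm high, and the cap read the same 1 mm high while still on the bench. Part axes agreed within about 2 mm. I never approached the hammer, brush or magnet. The hammer and magnet look in place in the last picture. I did not measure any of the three at the end, and the brush was mostly out of that crop.

**What disagreed:** the first two tries on the cap closed on nothing. I first took this for missing contact in the simulation, which was wrong. The wrist camera showed the fingertips end about 31 mm short of the reported tool point, so the jaws had closed above the cap. I allowed for that on the reducer, the yellow pipe and the cap, and all three were gripped normally. The two pipes placed earlier had been gripped about 31 mm higher than I meant, but they still seated.

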